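# Tip a capped jar and hold it down on a press-to-run mixer

### The job

Mix the jar with the blue cap: take it off the steel cassette, tip it over in the air until its cap points steeply downwards, turn it back upright and stand it in the black rubber cup of the white press-to-run mixer. Then press the jar down so that the sprung cup sinks about half of its 12 mm travel and keep it there for three seconds; finish while still pressing, do not let go, and leave the red-capped jar beside it standing where it is.

Things in the scene. Friction and masses are not known exactly. Their poses are not given: they have to be found in the camera images.
- jar_mid (a point): Centre (half-way up) of the task's jar: a closed white plastic jar with a blue screw cap and a paper label, 50 mm diameter, 110 mm tall, 0.13 to 0.24 kg, round. z points from base to cap. It stands upright on the cassette, about 130 mm from the red-capped jar (either may be on the left). Straight body up to 80 mm, then a shoulder and a 45 mm wide cap with a flat top.
- jar_red_mid (a point): Centre of an identical jar with a red cap, also on the cassette; to be left alone.
- cassette: Closed stainless instrument cassette, a fixed flat block 130 mm (x) by 270 mm (y) by 45 mm tall on which two jars stand about 65 mm to either side of its middle. Origin at the centre of its underside.
- cup_seat (a point): Centre of the inner floor of the mixer's round black rubber cup, where the jar's base rests; about 94 mm above the table when the cup is up. z points up. Inner diameter 58 mm, outer 70 mm, rim 22 mm above this floor. It rides on the fixed white mixer (150 by 130 mm, 68 mm tall, grey collar to 74 mm); the gap between cup and collar is 14 mm when up, 8 mm at half travel.
- cup (a joint): How far the sprung cup is pressed down, in m: 0 up (the jar's own weight does not sink it), 0.012 fully down. It takes about 4 N in total (jar's weight included) to start moving and 0.7 N more for each mm, about 8 N at half travel; it springs back up when released.
Mind the look-alikes: they are no part of the job. What is shaped like the part that bears cup_seat but purple is not meant.

How it is judged:
On the way, in this order (a step that is already met when the one before it is completed fails the run):
1. the blue-capped jar is held in the air, tipped until its cap points steeply downwards (tilt over 2.2 rad) (angle between jar_mid's own z axis and vertical above 2.2 rad and height (world z) of jar_mid above 0.12 m), for 0.1 s.
2. the jar is upright again with its base inside the mixer's cup (angle between jar_mid's own z axis and vertical below 0.2 rad and horizontal distance between jar_mid and cup_seat below 0.01 m and z of jar_mid in the frame of cup_seat below 0.069 m).
3. the jar stands on the cup's floor and the cup is kept pressed 3.5 to 8.5 mm down for 2.5 s (value of joint cup between 0.0035 and 0.0085 m and angle between jar_mid's own z axis and vertical below 0.2 rad and z of jar_mid in the frame of cup_seat below 0.06 m), for 2.5 s.
At the end, for the whole second after the job is handed in: The blue-capped jar stands upright (within 0.2 rad) on the floor of the mixer's cup, centred within 10 mm, and the robot is still pressing it so that the cup is 3.5 to 8.5 mm down; the red-capped jar is still upright and has not been shifted more than 30 mm (all of step 3 and horizontal distance between jar_mid and cup_seat below 0.01 m and contact force between any of the fingers, the arm and jar above 2 N and angle between jar_red_mid's own z axis and vertical below 0.2 rad); the arm keeps its last pose, push and grip.
It fails at once if the red-capped jar is shifted more than 30 mm or tipped (distance of jar_red_mid from where it was at the start of the episode above 0.03 m or angle between jar_red_mid's own z axis and vertical above 0.5 rad).
It also fails if it takes over 61 s, if anything falls off the work surface, if the arm or the gripper's body presses on something with over 40 N, if the wrist force passes 120 N, or if a joint passes its speed limit or range.

### The arm

A 7-joint arm with a two-finger parallel gripper is mounted at the origin on the work surface. World frame = base frame: x ahead of the robot, y to its left, z up, the work surface at z = 0. Lengths are in m, angles in rad, forces in N, time in s.
With the tool pointing down it reaches from about 0.4 to 0.925 m from the base axis. Payload 4.1 kg.
Tool frame: the origin (TCP) lies at the very end of the fingers, on their centre line; the grasp point (between the pads) lies 19 mm behind it (manip.grip_depth is the distance from the TCP to the grasp point, in m); z points along the fingers, y is the line along which they close (so a half turn about z gives the same grasp; the last joint's range is limited). The gripper opens to 85 mm and grips with 20 to 120 N. Pads are 22 mm wide; open, the fingers measure 114 mm over their backs; the gripper's body (76 mm by 85 mm) begins 54 mm behind the grasp point. The pads swing forward as they close: fully open they stand 13 mm farther back than shut.
Start: joints at [1.227, 0.398, 0.045, 1.537, -0.019, 1.207, -0.051], TCP at [0.158, -0.631, 0.231] pointing down, gripper open.
Joint ranges: [-2.82, 2.82], [-0.49, 2.23], [-1.37, 1.46], [0, 2.46], [-1.36, 4.5], [0.23, 2], [-2.94, 2.94]. Speed limits (rad/s): [2.57, 2.57, 3.14, 3.14, 3.14, 3.14, 3.14].

### API

Orientations are given as [roll, pitch, yaw] about the fixed x, y, z axes, in that order (R = Rz(yaw) Ry(pitch) Rx(roll)).
In Python, from plant import get_state, optics, manip, nets gives the robot as it stands.
- The arm moves only by the tool drive_tool, never from a script. Its argument "plan" is a list of rows, each an object of numbers: "gripper": the closure, from -1 (fully open) to 1 (shut); "dx", "dy", "dz": the shift along the tool's x, y, z in mm; "twist": the turn about the tool's z in rad. A call has 1 to 5 rows; each row is the pose to reach, as a shift and turn from the pose commanded when the call began, along the tool's axes at that moment; what a row does not reach only later rows make up. A row lasts 1/12 s, in which the tool goes at most 41.7 mm and 7.16 degrees, less where a joint would pass 70% of its speed; a pose out of reach is approached as far as the arm can. A call with a gripper value outside its range is refused whole. The fingers move at their own pace and stop on an object; the grip force is fixed at half the most. Time passes only in rows, so rows that repeat a pose let the fingers close. It gives the time, the measured TCP pose, the force, the opening and the grip force at its end, in the units of the state.
- get_state(): the state, without advancing time (a new reading comes with each control period).
- optics.snapshot(name): name is "scene" or "top" or "wrist"; returns (picture, depth): 400x640x3 uint8, blue, green, red; 400x640 float32, m along the optical axis (not along the pixel's ray), 0 where there is no reading.
- optics.calibration(name): a dict with "intrinsics" (3x3 intrinsics, pixels), "origin" and "attitude" of the camera in the world. Camera axes: x right, y up, looking along -z (the intrinsics and any distortion apply to the point x, -y, -z); pixel columns grow to the right and rows downward; lengths in m; the calibration is good to about 2 mm. A picture is of the moment at which its call begins: read the wrist's pose just before it. calibration takes no time and is no camera call; for the wrist camera it gives the pose at the moment of the call.
- manip.hand_in(): hands the job in; it is judged then, once.
Trained networks look in the newest picture that a camera, given by its name, has taken for a name from the list of things; names that differ only in an ending like _2 or _b are one class to them, and where a whole thing is asked for, a point or a joint stands for the part that bears it (a point fixed in the world has none). Each returns a list of dicts, best first, with "score" (0 to 1); they miss things now and then, are a little off and sometimes report something else, mostly with a low value. They report only what shows in the picture. A call takes as long as a camera call. They do not tell look-alikes from the thing itself.
- nets.look_for(label, camera): "position" ([x, y, z] in m, in the coordinates of the camera as it stood for that picture, good to about 4 mm: the middle of the surface that is visible of it).
- nets.pinpoint(label, camera): "position" ([x, y, z] in m, in the coordinates of the camera as it stood for that picture, good to about 4 mm: a listed point, or the origin of a listed thing).
The state is a dict: "time": time; "q": joint angles; "qvel": joint speeds; "joint_torque": joint torques, N m; "tcp_pos": TCP position; "orientation": TCP orientation; "force": force on the tool from outside, world axes, zero at the start; "torque": the same for the moment, N m; "grip_width": opening from 0.0 (shut) to 1.0 (fully open); "grip_force": force on a finger pad.
Only numpy, scipy, OpenCV 4.12 (cv2) and the standard library are available. Lean on these libraries where they do the work, as an engineer would, in place of code of your own. Each camera call takes 0.05 s, during which the arm holds its last target. There are 200 camera calls.

## Working session

There is one attempt and no reset: what is moved stays moved. The work goes in short steps, Python scripts to look and compute and a tool call to move; the robot and the scene stay as the last step left them, time stands still between calls to the robot, and variables do not carry over. Pictures are saved under pics/ and viewed, at most 10 in all, crops included, and the job is handed in when it is done.

Besides the shell and the picture viewer there is one more tool, called after ">>>" as name(argument=value, ...) on one line, values as JSON. drive_tool: Moves the arm, as the interface text tells. Its arguments: {"type":"object","properties":{"plan":{"type":"array"}},"required":["plan"]}

```bash
mkdir -p pics
cat > h.py <<'E'
import numpy as np, cv2
from scipy.spatial.transform import Rotation as R
from plant import get_state, optics, manip, nets
def att(c):
    a=np.array(c["attitude"],float)
    if a.shape==(3,3): return a
    return (R.from_euler('xyz',a) if a.size==3 else R.from_quat(a)).as_matrix()
def w(p,c): return att(c)@np.array(p)+np.array(c["origin"])
def px(p,c):
    q=att(c).T@(np.array(p)-np.array(c["origin"])); K=np.array(c["intrinsics"]); v=K@[q[0],-q[1],-q[2]]; return v[:2]/v[2]
def unproj(u,v,d,c):
    K=np.array(c["intrinsics"]); r=np.linalg.inv(K)@[u,v,1]*d; return w([r[0],-r[1],-r[2]],c)
def tool():
    s=get_state(); o=np.array(s["orientation"]); return s,(R.from_euler('xyz',o) if o.size==3 else R.from_quat(o)).as_matrix()
E
python3 - <<'E'
from h import *
for n in("scene","top"):
    c=optics.calibration(n); print(n,c)
    im,d=optics.snapshot(n); cv2.imwrite(f"pics/{n}0.png",im); np.save(f"{n}0.npy",d)
    for l in("jar_mid","jar_red_mid","cup_seat","cassette"):
        for r in nets.pinpoint(l,n): p=w(r["position"],c); print(l,round(r["score"],2),p.round(3),px(p,c).round())
print(get_state())
E
```

```text
scene {'intrinsics': array([[503.7309991 ,   0.        , 325.79826884],
       [  0.        , 503.7309991 , 197.45784103],
       [  0.        ,   0.        ,   1.        ]]), 'origin': array([ 1.0655817, -0.5157178,  1.073656 ]), 'attitude': array([0.66180298, 0.00648716, 0.80154187])}
jar_mid 0.59 [0.611 0.084 0.104] [376. 201.]
jar_red_mid 0.72 [0.62  0.218 0.098] [414. 175.]
cup_seat 0.94 [ 0.611 -0.235  0.094] [276. 285.]
cup_seat 0.91 [ 0.372 -0.285  0.087] [194. 235.]
cassette 0.58 [ 0.611  0.15  -0.003] [390. 212.]
top {'intrinsics': array([[396.02738083,   0.        , 318.21477198],
       [  0.        , 396.02738083, 194.01431764],
       [  0.        ,   0.        ,   1.        ]]), 'origin': array([0.3743283 , 0.00491087, 0.94699566]), 'attitude': array([ 0.16646118, -0.01348108, -1.58678775])}
jar_mid 0.72 [0.609 0.085 0.103] [275. 153.]
jar_red_mid 0.71 [0.617 0.208 0.099] [219. 151.]
cup_seat 0.75 [ 0.618 -0.237  0.095] [420. 148.]
cup_seat 0.61 [ 0.372 -0.285  0.094] [449. 260.]
cassette 0.67 [ 0.613  0.148 -0.002] [253. 163.]
{'time': 0.5, 'q': array([ 1.22699442,  0.39840894,  0.04511549,  1.53664539, -0.0187315 ,
        1.2069039 , -0.0506887 ]), 'qvel': array([-4.52572559e-04, -1.51029753e-03, -1.48096334e-05, -9.97776073e-04,
        2.68368564e-04, -5.24068504e-04, -2.32270722e-04]), 'joint_torque': array([-1.30465742e-03, -4.74568176e+01,  1.36085205e+00, -2.54265440e+01,
        1.13543260e-02,  2.00417810e-03, -6.11656091e-06]), 'tcp_pos': array([ 0.15756722, -0.63062183,  0.231321  ]), 'orientation': array([ 3.14153649e+00, -1.04270255e-05,  2.44860438e-01]), 'force': array([ 0.33064965, -0.14331587,  0.11565331]), 'torque': array([-0.01541386,  0.00846556,  0.01966807]), 'grip_force': 0.0, 'grip_width': 0.9954196473810597}
```

View scene.

View pics/scene0.png

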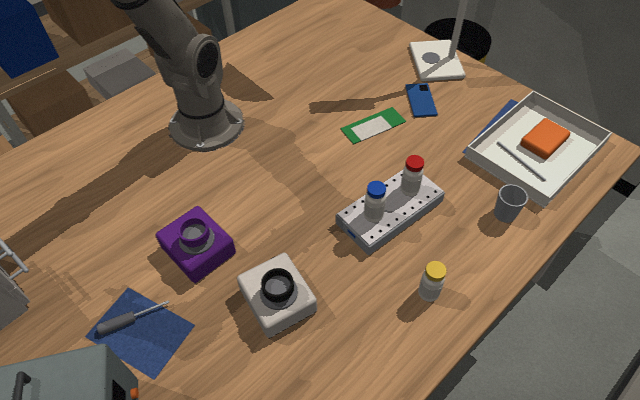

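View pics/top0.png

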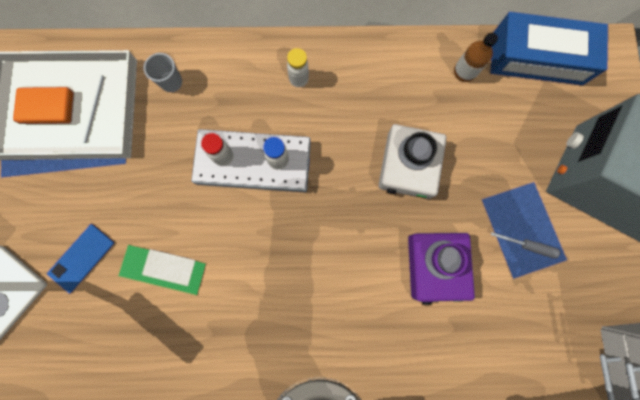

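Candidates (scene pixels): blue-capped jar (376,201), red (414,175), yellow-capped vial (432,282). White mixer with black cup is at (277,287) and the purple look-alike at (195,235). I choose the blue jar at about (0.61, 0.085) and the white mixer at about (0.615, -0.236). First I'll go to the free corridor.

>>> drive_tool(plan=[{"gripper": -1, "dx": 32, "dy": -24, "dz": -6}, {"gripper": -1, "dx": 64, "dy": -48, "dz": -12}, {"gripper": -1, "dx": 96, "dy": -72, "dz": -18}, {"gripper": -1, "dx": 128, "dy": -96, "dz": -24}, {"gripper": -1, "dx": 160, "dy": -120, "dz": -30}])

```text
invalid input at $.plan[0]: expected keys gripper, dx, dy, dz, twist
```

>>> drive_tool(plan=[{"gripper": -1, "dx": 32, "dy": -24, "dz": -6}, {"gripper": -1, "dx": 64, "dy": -48, "dz": -12}, {"gripper": -1, "dx": 96, "dy": -72, "dz": -18}, {"gripper": -1, "dx": 128, "dy": -96, "dz": -24}, {"gripper": -1, "dx": 160, "dy": -120, "dz": -30}])

```text
invalid input at $.plan[0]: expected keys gripper, dx, dy, dz, twist
```

>>> drive_tool(plan=[{"gripper": -1, "dx": 32, "dy": -24}, {"gripper": -1, "dx": 64, "dy": -48}, {"gripper": -1, "dx": 96, "dy": -72}, {"gripper": -1, "dx": 128, "dy": -96}, {"gripper": -1, "dx": 160, "dy": -120}])

```text
invalid input at $.plan[0]: expected keys gripper, dx, dy, dz, twist
```

>>> drive_tool(plan=[{"gripper": -1, "dx": 32, "dy": -24, "dz": -6, "twist": 0}, {"gripper": -1, "dx": 64, "dy": -48, "dz": -12, "twist": 0}, {"gripper": -1, "dx": 96, "dy": -72, "dz": -18, "twist": 0}, {"gripper": -1, "dx": 128, "dy": -96, "dz": -24, "twist": 0}, {"gripper": -1, "dx": 160, "dy": -120, "dz": -30, "twist": 0}])

```text
time: 0.92
tcp_pos: [0.2846, -0.4739, 0.2618]
orientation: [3.141, -0.0, 0.245]
force: [0.6, -1.5, 0.8]
grip_width: 1.0
grip_force: 0.0
```

>>> drive_tool(plan=[{"gripper": -1, "dx": 32, "dy": -24, "dz": -6, "twist": 0}, {"gripper": -1, "dx": 64, "dy": -48, "dz": -12, "twist": 0}, {"gripper": -1, "dx": 96, "dy": -72, "dz": -18, "twist": 0}, {"gripper": -1, "dx": 128, "dy": -96, "dz": -24, "twist": 0}, {"gripper": -1, "dx": 160, "dy": -120, "dz": -30, "twist": 0}])

```text
time: 1.33
tcp_pos: [0.4107, -0.3186, 0.292]
orientation: [3.141, -0.0, 0.245]
force: [0.7, -1.0, -0.6]
grip_width: 0.996
grip_force: 0.0
```

```bash
python3 -c "
from h import *
s=get_state(); print(s['q'].round(3),s['tcp_pos'],s['orientation'],s['time'])"
```

```text
[ 0.749  0.126 -0.19   1.755  0.025  1.262 -0.773] [ 0.41072011 -0.31855422  0.29200697] [ 3.14062993e+00 -4.15073729e-04  2.44679352e-01] 1.3333
```

>>> drive_tool(plan=[{"gripper": -1, "dx": 32, "dy": -24, "dz": 0, "twist": 0}, {"gripper": -1, "dx": 64, "dy": -48, "dz": 0, "twist": 0}, {"gripper": -1, "dx": 96, "dy": -72, "dz": 0, "twist": 0}, {"gripper": -1, "dx": 128, "dy": -96, "dz": 0, "twist": 0}, {"gripper": -1, "dx": 160, "dy": -120, "dz": 0, "twist": 0}])

```text
time: 1.75
tcp_pos: [0.5369, -0.1635, 0.2917]
orientation: [3.141, -0.001, 0.245]
force: [0.4, -0.1, -1.1]
grip_width: 0.999
grip_force: 0.0
```

>>> drive_tool(plan=[{"gripper": -1, "dx": 38, "dy": 0, "dz": -16, "twist": 0}, {"gripper": -1, "dx": 76, "dy": 0, "dz": -32, "twist": 0}, {"gripper": -1, "dx": 114, "dy": 0, "dz": -48, "twist": 0}, {"gripper": -1, "dx": 152, "dy": 0, "dz": -64, "twist": 0}, {"gripper": -1, "dx": 190, "dy": 0, "dz": -80, "twist": 0}])

```text
time: 2.17
tcp_pos: [0.7217, -0.1187, 0.3722]
orientation: [3.141, -0.0, 0.244]
force: [1.5, -0.3, 1.4]
grip_width: 0.998
grip_force: 0.0
```

>>> drive_tool(plan=[{"gripper": -1, "dx": 38, "dy": 0, "dz": -16, "twist": 0}, {"gripper": -1, "dx": 76, "dy": 0, "dz": -32, "twist": 0}, {"gripper": -1, "dx": 114, "dy": 0, "dz": -48, "twist": 0}, {"gripper": -1, "dx": 152, "dy": 0, "dz": -64, "twist": 0}, {"gripper": -1, "dx": 190, "dy": 0, "dz": -80, "twist": 0}])

```text
time: 2.58
tcp_pos: [0.8501, -0.0954, 0.4188]
orientation: [-3.119, -0.007, 0.222]
force: [-0.2, -3.4, -1.4]
grip_width: 0.998
grip_force: 0.0
```

```bash
python3 -c "
from h import *
s=get_state(); print(s['q'].round(3),s['tcp_pos'],s['orientation'],s['time'])"
```

```text
[ 0.064  0.91   0.045  0.279 -0.063  1.953 -1.28 ] [ 0.85011846 -0.09537468  0.41876113] [-3.11907889 -0.00686517  0.22247745] 2.5833
```

>>> drive_tool(plan=[{"gripper": -1, "dx": 38, "dy": 0, "dz": -16, "twist": 0}, {"gripper": -1, "dx": 76, "dy": 0, "dz": -32, "twist": 0}, {"gripper": -1, "dx": 114, "dy": 0, "dz": -48, "twist": 0}, {"gripper": -1, "dx": 152, "dy": 0, "dz": -64, "twist": 0}, {"gripper": -1, "dx": 190, "dy": 0, "dz": -80, "twist": 0}])

```text
time: 3.0
tcp_pos: [0.8778, -0.0712, 0.4144]
orientation: [-3.139, -0.039, 0.213]
force: [-0.5, 0.4, 0.3]
grip_width: 1.001
grip_force: 0.0
```

```bash
python3 -c "
from h import *
s=get_state(); print(s['q'].round(3),s['tcp_pos'],s['orientation'],s['time'])"
```

```text
[ 0.013  1.032  0.621  0.095 -0.607  1.995 -1.29 ] [ 0.8778448  -0.07118316  0.41443516] [-3.1385304  -0.03905147  0.21250115] 3.0
```

>>> drive_tool(plan=[{"gripper": -1, "dx": 0, "dy": 0, "dz": -40, "twist": 0}, {"gripper": -1, "dx": 0, "dy": 0, "dz": -80, "twist": 0}, {"gripper": -1, "dx": 0, "dy": 0, "dz": -120, "twist": 0}, {"gripper": -1, "dx": 0, "dy": 0, "dz": -160, "twist": 0}, {"gripper": -1, "dx": 0, "dy": 0, "dz": -200, "twist": 0}])

```text
time: 3.42
tcp_pos: [0.8156, -0.066, 0.5163]
orientation: [3.14, -0.079, 0.217]
force: [-0.5, -0.6, -0.6]
grip_width: 1.001
grip_force: 0.0
```

>>> drive_tool(plan=[{"gripper": -1, "dx": 0, "dy": 0, "dz": -40, "twist": 0}, {"gripper": -1, "dx": 0, "dy": 0, "dz": -80, "twist": 0}, {"gripper": -1, "dx": 0, "dy": 0, "dz": -120, "twist": 0}, {"gripper": -1, "dx": 0, "dy": 0, "dz": -160, "twist": 0}, {"gripper": -1, "dx": 0, "dy": 0, "dz": -200, "twist": 0}])

```text
time: 3.83
tcp_pos: [0.7535, -0.0627, 0.5927]
orientation: [3.126, -0.12, 0.218]
force: [0.1, -0.1, 0.1]
grip_width: 1.001
grip_force: 0.0
```

```bash
python3 -c "
from h import *
s=get_state(); print(s['q'].round(3),s['tcp_pos'],s['orientation'],s['time'])"
```

```text
[-0.029  0.637  0.249  0.398 -0.195  1.995 -1.282] [ 0.7534742  -0.06273648  0.59267834] [ 3.12619548 -0.12037588  0.217934  ] 3.8333
```

```bash
cat > fk.py <<'E'
import numpy as np, itertools
from scipy.spatial.transform import Rotation as R
from scipy.optimize import least_squares
D=[([1.22699442,.39840894,.04511549,1.53664539,-.0187315,1.2069039,-.0506887],[.15756722,-.63062183,.231321],[3.14153649,-1e-5,.24486]),
([.749,.126,-.19,1.755,.025,1.262,-.773],[.41072,-.31855,.29201],[3.14063,-.000415,.24468]),
([.064,.91,.045,.279,-.063,1.953,-1.28],[.85012,-.09537,.41876],[-3.11908,-.006865,.222477]),
([.013,1.032,.621,.095,-.607,1.995,-1.29],[.87784,-.07118,.41444],[-3.13853,-.03905,.2125]),
([-.029,.637,.249,.398,-.195,1.995,-1.282],[.75347,-.06274,.59268],[3.126195,-.120376,.217934])]
def rot(a,t):
    return R.from_rotvec(np.array({'y':[0,1,0],'z':[0,0,1]}[a])*t).as_matrix()
def fk(q,p,s):
    # p: h,a1,L1,e1,L2,e2,T,eT, yaw0, q7off, lateral offsets
    M=np.eye(3); x=np.array([0,0,p[0]])
    M=M@rot('z',s[0]*q[0]+p[8]); x=x+M@[p[1],p[10],0]
    M=M@rot('y',q[1]); M=M@rot('z',s[1]*q[2]); x=x+M@[p[3],p[11],p[2]]
    M=M@rot('y',q[3]); M=M@rot('z',s[2]*q[4]); x=x+M@[p[5],p[12],p[4]]
    M=M@rot('y',q[5]); M=M@rot('z',s[3]*q[6]+p[9]); x=x+M@[0,0,p[6]]+M@rot('z',-s[3]*q[6]-p[9])@[p[7],0,0]
    return x,M
def res(p,s,reg=1e-3):
    o=[]
    for q,x,e in D:
        X,M=fk(q,p,s); o+=list(X-np.array(x)); o+=list(.3*(R.from_matrix(M)*R.from_euler('xyz',e).inv()).as_rotvec())
    return np.array(o+list(reg*np.array(p)[[1,3,5,7,10,11,12]]))
if __name__=="__main__":
    best=[]
    for s in itertools.product([1,-1],repeat=4):
        for y0 in(0,np.pi):
          for z0 in(0,np.pi/2,np.pi,-np.pi/2):
            r=least_squares(res,[.33,0,.4,0,.4,0,.3,0,y0,z0,0,0,0],args=(s,),max_nfev=200); best.append((r.cost,s,r.x))
    best.sort(key=lambda b:b[0])
    for b in best[:4]: print(b[0],b[1],b[2].round(4))
    np.save('fk.npy',best[0][2]); print(np.abs(res(best[0][2],best[0][1])).max())
E
OMP_NUM_THREADS=2 timeout 500 python3 fk.py
```

```text
1.095339843516009e-07 (-1, -1, -1, -1) [ 2.5380e-01  1.5000e-03  5.2180e-01  4.0000e-04  4.7720e-01  7.0000e-04
  3.3330e-01  1.4000e-03 -1.0000e-04  1.5707e+00 -1.3100e-02 -2.9500e-02
  1.0000e-04]
1.0953398435508715e-07 (-1, -1, -1, -1) [ 2.5380e-01  1.5000e-03  5.2180e-01  4.0000e-04  4.7720e-01  7.0000e-04
  3.3330e-01  1.4000e-03 -1.0000e-04  1.5707e+00 -1.3100e-02 -2.9500e-02
  1.0000e-04]
1.0953398435747283e-07 (-1, -1, -1, -1) [ 2.5380e-01  1.5000e-03  5.2180e-01  4.0000e-04  4.7720e-01  7.0000e-04
  3.3330e-01  1.4000e-03 -1.0000e-04 -4.7125e+00 -1.3100e-02 -2.9500e-02
  1.0000e-04]
1.0953398450608841e-07 (-1, -1, -1, -1) [ 2.5380e-01  1.5000e-03  5.2180e-01  4.0000e-04  4.7720e-01  7.0000e-04
  3.3330e-01  1.4000e-03 -1.0000e-04  1.5707e+00 -1.3100e-02 -2.9500e-02
  1.0000e-04]
0.00024140913278758447
```

```bash
cat > ik.py <<'E'
from fk import *
P=np.load('fk.npy'); S=(-1,-1,-1,-1)
lo=np.array([-2.82,-.49,-1.37,0,-1.36,.23,-2.94])+.03; hi=np.array([2.82,2.23,1.46,2.46,4.5,2,2.94])-.03
def F(q): return fk(q,P,S)
def Rt(beta,phi,flip=0):
    z=np.array([np.sin(beta)*np.cos(phi),np.sin(beta)*np.sin(phi),-np.cos(beta)])
    y=np.array([-np.sin(phi),np.cos(phi),0])
    if flip: y=-y
    return np.column_stack([np.cross(y,z),y,z])
def ik(x,M,q0,reg=1e-3):
    def f(q):
        X,m=F(q); return np.r_[X-x,.3*(R.from_matrix(m@M.T)).as_rotvec(),reg*(q-q0)]
    q0=np.clip(q0,lo+1e-6,hi-1e-6)
    r=least_squares(f,q0,bounds=(lo,hi),max_nfev=60); X,m=F(r.x)
    return r.x,np.linalg.norm(X-x),np.linalg.norm(R.from_matrix(m@M.T).as_rotvec())
E
cat > s.py <<'E'
from ik import *
rng=np.random.default_rng(0)
def tcp(c,M): return np.array(c)+.019*M[:,2]
for phi in np.deg2rad(range(-180,180,30)):
  for fl in(0,1):
    M=Rt(1.22,phi,fl); out=[]
    for c in([.61,.085,.105],[.61,.085,.3],[.614,-.236,.156]):
        ok=None
        for k in range(14):
            q,e,a=ik(tcp(c,M),M,rng.uniform(lo,hi),1e-6)
            if e<2e-3 and a<.01: ok=q;break
        out.append(None if ok is None else ok.round(2).tolist())
    if out[0] and out[2]: print(round(np.degrees(phi)),fl,out)
    else: print(round(np.degrees(phi)),fl,[o is not None for o in out])
E
OMP_NUM_THREADS=2 timeout 550 python3 s.py
```

```text
-180 0 [False, False, False]
-180 1 [False, False, False]
-150 0 [False, False, True]
-150 1 [False, False, True]
-120 0 [[-0.62, 1.08, 0.29, 1.19, 0.43, 1.9, -0.96], [-0.89, 1.04, 0.92, 1.15, 0.25, 1.97, -0.49], [-0.27, 0.92, 0.31, 1.42, 0.73, 1.61, -0.8]]
-120 1 [[-0.79, 1.17, 0.64, 1.2, 0.22, 1.83, 2.37], [-0.89, 1.04, 0.91, 1.15, 0.25, 1.97, 2.65], [-0.59, 1.14, 0.92, 1.43, 0.3, 1.4, 2.66]]
-90 0 [[-0.25, 0.97, -0.57, 1.53, 1.16, 1.96, -1.17], [-1.0, 0.74, 0.61, 1.51, 0.66, 1.62, -0.59], [0.29, 0.79, -0.62, 1.8, 1.48, 1.72, -0.99]]
-90 1 [[-0.24, 0.98, -0.58, 1.53, 1.17, 1.96, 1.97], [-0.63, 0.65, 0.01, 1.5, 0.91, 1.84, 2.36], [-0.87, 1.09, 1.07, 1.84, 0.47, 0.78, 2.69]]
-60 0 [[-0.93, 0.78, 0.29, 1.93, 1.13, 1.18, -1.04], [-1.38, 0.62, 0.91, 1.89, 0.87, 1.09, -0.55], [-0.09, 0.55, -0.05, 2.18, 1.79, 1.12, -1.13]]
-60 1 [[-1.22, 0.91, 0.69, 1.94, 0.88, 0.93, 2.25], [-0.04, 0.58, -0.89, 1.85, 1.44, 1.84, 2.33], [0.32, 0.6, -0.55, 2.17, 1.87, 1.35, 2.1]]
-30 0 [[-1.21, 0.78, 0.63, 2.29, 1.81, 0.76, -1.5], [0.42, 0.52, -1.34, 2.19, 1.79, 1.56, -0.68], [0.83, 0.59, -0.81, 2.38, 2.58,
[... 452 characters left out ...]
.07, 4.16, 1.96, 0.84]]
60 0 [[-0.48, 1.06, 0.99, 2.14, 4.25, 1.89, -2.09], [-0.66, 0.72, 1.27, 2.09, 4.47, 1.8, -2.4], [0.95, 0.79, -0.29, 1.65, -1.03, 1.31, -2.35]]
60 1 [[-0.13, 0.76, 0.49, 2.13, 4.47, 1.46, 1.17], [0.9, 0.39, -0.75, 2.05, -1.33, 0.91, 0.67], [0.65, 0.78, 0.15, 1.66, -1.24, 1.52, 0.91]]
90 0 [[0.73, 0.92, -0.65, 1.72, -0.77, 1.11, -2.4], [0.67, 0.59, -0.55, 1.68, -0.92, 1.36, -2.57], [0.53, 0.98, 0.23, 1.26, -1.0, 1.92, -2.2]]
90 1 [[1.05, 1.29, -1.26, 1.71, -0.06, 0.93, 0.17], [0.53, 0.56, -0.36, 1.69, -1.01, 1.43, 0.62], [0.64, 0.97, 0.04, 1.25, -0.9, 1.84, 0.88]]
120 0 [True, True, False]
120 1 [True, True, False]
150 0 [False, False, False]
150 1 [False, False, False]
```

>>> drive_tool(plan=[{"gripper": -1, "dx": -28, "dy": 30, "dz": 0, "twist": 0}, {"gripper": -1, "dx": -56, "dy": 60, "dz": 0, "twist": 0}, {"gripper": -1, "dx": -84, "dy": 90, "dz": 0, "twist": 0}, {"gripper": -1, "dx": -112, "dy": 120, "dz": 0, "twist": 0}, {"gripper": -1, "dx": -140, "dy": 150, "dz": 0, "twist": 0}])

```text
time: 4.25
tcp_pos: [0.6492, -0.2396, 0.5769]
orientation: [3.125, -0.118, 0.22]
force: [-0.3, -1.3, -0.0]
grip_width: 1.001
grip_force: 0.0
```

>>> drive_tool(plan=[{"gripper": -1, "dx": -24, "dy": 34, "dz": 0, "twist": 0}, {"gripper": -1, "dx": -48, "dy": 68, "dz": 0, "twist": 0}, {"gripper": -1, "dx": -72, "dy": 102, "dz": 0, "twist": 0}, {"gripper": -1, "dx": -96, "dy": 136, "dz": 0, "twist": 0}, {"gripper": -1, "dx": -120, "dy": 170, "dz": 0, "twist": 0}])

```text
time: 4.67
tcp_pos: [0.5697, -0.4316, 0.5654]
orientation: [3.126, -0.118, 0.22]
force: [1.2, -1.0, -0.9]
grip_width: 1.0
grip_force: 0.0
```

```bash
cat > push.py <<'E'
from h import *; from ik import *
LO=lo-.03; HI=hi+.03
def row(q,x,M,wr=1.):
    def f(p):
        X,m=F(p); return np.r_[X-x,wr*R.from_matrix(m@M.T).as_rotvec(),1e-3*(p-q)]
    return least_squares(f,np.clip(q,LO+1e-6,HI-1e-6),bounds=(LO,HI),max_nfev=20).x
def call(q,d,n=5):
    x0,M=F(q)
    for k in range(n):
        X,_=F(q); q=row(q,X+d*.0417,M)
    return q
def tilt(q): m=F(q)[1]; return np.arccos(-m[2,2]),np.degrees(np.arctan2(m[1,2],m[0,2]))
def report(): 
    s,M=tool(); q=s['q']; X,m=F(q)
    print('t',round(s['time'],2),'q',q.round(2),'tcp',s['tcp_pos'].round(3),'fkerr',np.linalg.norm(X-s['tcp_pos']).round(4),'tilt,phi',np.round(tilt(q),3)); return s,M,q
if __name__=="__main__":
    s,M,q=report(); ph=np.deg2rad(-45); rad=np.array([np.cos(ph),np.sin(ph),0])
    for seq in range(4):
        b=[]
        for a in np.deg2rad(range(0,360,30)):
            d=np.cos(a)*rad+np.sin(a)*np.array([0,0,1]); q2=call(q,d); m=F(q2)[1]; b.append((-m[:,2]@np.array([0,0,1])*-1*0+ (m[:,2]@rad),a,q2,d))
        b.sort(key=lambda t:-t[0]); _,a,q2,d=b[0]; m=F(q)[1]
        print('elev',np.degrees(a).round(),'tool dir mm/row',(m.T@d*41).round(),'->',np.round(tilt(q2),3),F(q2)[0].round(3),q2.round(2)); q=q2
E
OMP_NUM_THREADS=2 python3 push.py
```

```text
t 4.67 q [ 0.49  0.5   0.31  0.7  -0.25  1.87 -0.68] tcp [ 0.57  -0.432  0.565] fkerr 0.0003 tilt,phi [0.119 4.995]
elev 60.0 tool dir mm/row [ 15.  18. -34.] -> [0.133 0.054] [ 0.576 -0.445  0.607] [ 0.59  0.57  0.14  0.46 -0.18  2.   -0.73]
elev 60.0 tool dir mm/row [ 16.  18. -33.] -> [ 0.148 -3.958] [ 0.571 -0.445  0.618] [ 0.6   0.56  0.14  0.46 -0.18  2.   -0.73]
elev 60.0 tool dir mm/row [ 16.  19. -33.] -> [ 0.163 -7.25 ] [ 0.567 -0.447  0.627] [ 0.6   0.55  0.14  0.45 -0.18  2.   -0.72]
elev 60.0 tool dir mm/row [ 16.  19. -32.] -> [ 0.178 -9.983] [ 0.564 -0.448  0.637] [ 0.6   0.55  0.15  0.44 -0.19  2.   -0.72]
```

```bash
python3 - <<'E'
s=open('push.py').read()
s=s.replace("""    for k in range(n):
        X,_=F(q); q=row(q,X+d*.0417,M)
    return q""","""    for k in range(n): q=row(q,x0+d*.0417*(k+1),M)
    return q""").replace("range(4)","range(10)")
open('push.py','w').write(s)
E
OMP_NUM_THREADS=2 python3 push.py
```

```text
t 4.67 q [ 0.49  0.5   0.31  0.7  -0.25  1.87 -0.68] tcp [ 0.57  -0.432  0.565] fkerr 0.0003 tilt,phi [0.119 4.995]
elev 60.0 tool dir mm/row [ 15.  18. -34.] -> [ 0.17  -8.548] [ 0.583 -0.451  0.622] [ 0.59  0.59  0.16  0.41 -0.2   2.   -0.73]
elev 60.0 tool dir mm/row [ 16.  19. -32.] -> [  0.236 -16.604] [ 0.584 -0.458  0.654] [ 0.6   0.59  0.2   0.33 -0.24  2.   -0.73]
elev 60.0 tool dir mm/row [ 18.  21. -30.] -> [  0.302 -21.08 ] [ 0.583 -0.463  0.684] [ 0.6   0.6   0.26  0.26 -0.3   2.   -0.73]
elev 60.0 tool dir mm/row [ 19.  23. -28.] -> [  0.366 -23.913] [ 0.582 -0.467  0.712] [ 0.61  0.61  0.36  0.19 -0.4   2.   -0.72]
elev 60.0 tool dir mm/row [ 20.  24. -26.] -> [  0.428 -25.863] [ 0.578 -0.47   0.74 ] [ 0.63  0.62  0.52  0.12 -0.57  2.   -0.73]
elev 60.0 tool dir mm/row [ 22.  25. -24.] -> [  0.486 -27.262] [ 0.573 -0.47   0.766] [ 0.66  0.63  0.76  0.04 -0.84  2.   -0.74]
elev 60.0 tool dir mm/row [ 22.  26. -22.] -> [  0.543 -28.377] [ 0.567 -0.47   0.79 ] [ 0.68  0.6   0.03  0.   -0.13  2.   -0.76]
elev 60.0 tool dir mm/row [ 23.  27. -20.] -> [  0.6  -29.32] [ 0.565 -0.471  0.812] [ 0.68  0.58 -0.04  0.   -0.06  1.97 -0.76]
elev 60.0 tool dir mm/row [ 24.  28. -18.] -> [  0.659 -30.132] [ 0.565 -0.475  0.833] [ 0.68  0.56 -0.04  0.   -0.06  1.92 -0.76]
elev 60.0 tool dir mm/row [ 25.  29. -16.] -> [  0.719 -30.843] [ 0.567 -0.479  0.852] [ 0.69  0.55 -0.04  0.   -0.06  1.88 -0.76]
```

>>> drive_tool(plan=[{"gripper": -1, "dx": 15, "dy": 18, "dz": -34, "twist": 0}, {"gripper": -1, "dx": 30, "dy": 36, "dz": -68, "twist": 0}, {"gripper": -1, "dx": 45, "dy": 54, "dz": -102, "twist": 0}, {"gripper": -1, "dx": 60, "dy": 72, "dz": -136, "twist": 0}, {"gripper": -1, "dx": 75, "dy": 90, "dz": -170, "twist": 0}])

```text
time: 5.08
tcp_pos: [0.5841, -0.4492, 0.6156]
orientation: [3.09, -0.152, 0.218]
force: [-0.4, 0.1, 0.2]
grip_width: 1.001
grip_force: 0.0
```

>>> drive_tool(plan=[{"gripper": -1, "dx": 75, "dy": 100, "dz": -165, "twist": 0}, {"gripper": -1, "dx": 75, "dy": 100, "dz": -165, "twist": 0}, {"gripper": -1, "dx": 75, "dy": 100, "dz": -165, "twist": 0}, {"gripper": -1, "dx": 75, "dy": 100, "dz": -165, "twist": 0}, {"gripper": -1, "dx": 75, "dy": 100, "dz": -165, "twist": 0}])

```text
time: 5.5
tcp_pos: [0.5811, -0.4594, 0.6348]
orientation: [3.055, -0.181, 0.218]
force: [0.4, 0.3, -0.8]
grip_width: 1.001
grip_force: 0.0
```

>>> drive_tool(plan=[{"gripper": -1, "dx": 75, "dy": 110, "dz": -155, "twist": 0}, {"gripper": -1, "dx": 75, "dy": 110, "dz": -155, "twist": 0}])

```text
time: 5.67
tcp_pos: [0.5816, -0.4691, 0.6507]
orientation: [3.023, -0.208, 0.221]
force: [-0.6, 0.5, 0.5]
grip_width: 1.003
grip_force: 0.0
```

```bash
sed -i 's/range(10)/range(3)/' push.py; OMP_NUM_THREADS=2 python3 push.py
```

```text
t 5.67 q [ 0.61  0.6   0.2   0.33 -0.24  1.99 -0.72] tcp [ 0.582 -0.469  0.651] fkerr 0.0004 tilt,phi [  0.239 -17.257]
elev 60.0 tool dir mm/row [ 18.  21. -30.] -> [  0.304 -21.666] [ 0.581 -0.473  0.682] [ 0.62  0.61  0.27  0.25 -0.31  2.   -0.72]
elev 60.0 tool dir mm/row [ 19.  23. -28.] -> [  0.368 -24.475] [ 0.579 -0.475  0.711] [ 0.62  0.62  0.37  0.18 -0.41  2.   -0.72]
elev 60.0 tool dir mm/row [ 21.  24. -26.] -> [  0.43  -26.405] [ 0.576 -0.477  0.739] [ 0.64  0.63  0.54  0.11 -0.59  2.   -0.72]
```

>>> drive_tool(plan=[{"gripper": -1, "dx": 350, "dy": 430, "dz": -560, "twist": 0}, {"gripper": -1, "dx": 350, "dy": 430, "dz": -560, "twist": 0}, {"gripper": -1, "dx": 350, "dy": 430, "dz": -560, "twist": 0}])

```text
time: 5.92
tcp_pos: [0.5838, -0.4762, 0.6668]
orientation: [2.99, -0.236, 0.224]
force: [-0.1, 1.2, -0.4]
grip_width: 1.0
grip_force: 0.0
```

>>> drive_tool(plan=[{"gripper": -1, "dx": 95, "dy": 115, "dz": -140, "twist": 0}])

```text
time: 6.0
tcp_pos: [0.5872, -0.4801, 0.6757]
orientation: [2.97, -0.254, 0.227]
force: [0.3, -1.0, 0.2]
grip_width: 1.003
grip_force: 0.0
```

>>> drive_tool(plan=[{"gripper": -1, "dx": 95, "dy": 115, "dz": -140, "twist": 0}])

```text
time: 6.08
tcp_pos: [0.5893, -0.4835, 0.6875]
orientation: [2.945, -0.275, 0.232]
force: [-0.4, -0.1, 0.6]
grip_width: 1.002
grip_force: 0.0
```

```bash
OMP_NUM_THREADS=2 python3 push.py
```

```text
t 6.08 q [ 0.63  0.64  0.34  0.19 -0.38  2.   -0.72] tcp [ 0.589 -0.483  0.687] fkerr 0.0008 tilt,phi [  0.336 -23.025]
elev 60.0 tool dir mm/row [ 20.  23. -27.] -> [  0.398 -25.349] [ 0.584 -0.483  0.718] [ 0.64  0.65  0.5   0.12 -0.55  2.   -0.72]
elev 60.0 tool dir mm/row [ 21.  24. -25.] -> [  0.457 -26.994] [ 0.577 -0.481  0.747] [ 0.66  0.65  0.73  0.06 -0.8   2.   -0.73]
elev 60.0 tool dir mm/row [ 22.  26. -23.] -> [  0.513 -28.245] [ 0.57  -0.479  0.773] [ 0.68  0.63  0.24  0.01 -0.34  2.   -0.76]
```

>>> drive_tool(plan=[{"gripper": -1, "dx": 100, "dy": 115, "dz": -135, "twist": 0}, {"gripper": -1, "dx": 100, "dy": 115, "dz": -135, "twist": 0}])

```text
time: 6.25
tcp_pos: [0.5893, -0.4856, 0.7043]
orientation: [2.912, -0.299, 0.237]
force: [-0.5, -0.7, 0.3]
grip_width: 0.996
grip_force: 0.0
```

>>> drive_tool(plan=[{"gripper": -1, "dx": 100, "dy": 115, "dz": -130, "twist": 0}, {"gripper": -1, "dx": 100, "dy": 115, "dz": -130, "twist": 0}])

```text
time: 6.42
tcp_pos: [0.5884, -0.4862, 0.7196]
orientation: [2.884, -0.321, 0.242]
force: [-0.6, -0.4, 1.2]
grip_width: 1.003
grip_force: 0.0
```

>>> drive_tool(plan=[{"gripper": -1, "dx": 105, "dy": 120, "dz": -125, "twist": 0}, {"gripper": -1, "dx": 105, "dy": 120, "dz": -125, "twist": 0}])

```text
time: 6.58
tcp_pos: [0.5871, -0.4862, 0.7347]
orientation: [2.856, -0.344, 0.249]
force: [0.8, 0.1, 0.0]
grip_width: 0.999
grip_force: 0.0
```

>>> drive_tool(plan=[{"gripper": -1, "dx": 110, "dy": 125, "dz": -120, "twist": 0}, {"gripper": -1, "dx": 110, "dy": 125, "dz": -120, "twist": 0}])

```text
time: 6.75
tcp_pos: [0.5583, -0.5823, 0.6631]
orientation: [2.973, -0.347, 0.11]
force: [-1.2, -16.1, -18.0]
grip_width: 1.002
grip_force: 0.0
```

>>> drive_tool(plan=[{"gripper": -1, "dx": 110, "dy": 130, "dz": -115, "twist": 0}, {"gripper": -1, "dx": 110, "dy": 130, "dz": -115, "twist": 0}])

```text
time: 6.92
tcp_pos: [0.5668, -0.5719, 0.6776]
orientation: [3.045, -0.451, 0.071]
force: [13.5, 15.4, 10.2]
grip_width: 1.003
grip_force: 0.0
```

>>> drive_tool(plan=[{"gripper": -1, "dx": 115, "dy": 135, "dz": -105, "twist": 0}, {"gripper": -1, "dx": 115, "dy": 135, "dz": -105, "twist": 0}])

```text
time: 7.08
tcp_pos: [0.4491, -0.7383, 0.5229]
orientation: [-2.807, -0.419, -0.456]
force: [4.7, -4.9, 1.7]
grip_width: 1.002
grip_force: 0.0
```

```bash
OMP_NUM_THREADS=2 python3 push.py
```

```text
t 7.08 q [ 1.18  1.    0.58 -0.   -1.16  1.99 -1.06] tcp [ 0.449 -0.738  0.523] fkerr 0.0023 tilt,phi [ 0.53  14.354]
elev 30.0 tool dir mm/row [39.  9. -9.] -> [0.557 8.93 ] [ 0.514 -0.731  0.527] [ 1.1   0.98 -0.03  0.   -0.53  1.92 -1.13]
elev 30.0 tool dir mm/row [39.  9. -6.] -> [0.59  3.932] [ 0.571 -0.725  0.531] [ 1.04  0.98 -0.03  0.   -0.51  1.83 -1.18]
elev 30.0 tool dir mm/row [40.  9. -4.] -> [ 0.63  -0.554] [ 0.621 -0.721  0.534] [ 0.99  0.99 -0.04  0.   -0.48  1.74 -1.21]
```

```bash
cat > plan.py <<'E'
from push import *
def dirs():
    for e in(-60,-30,0,30,60,90):
        for a in(range(0,360,45) if e<90 else [0]):
            e_,a_=np.deg2rad([e,a]); yield np.array([np.cos(e_)*np.cos(a_),np.cos(e_)*np.sin(a_),np.sin(e_)])
def greedy(q,n,ph=-45,q4=.2,verb=1):
    r=np.array([np.cos(np.deg2rad(ph)),np.sin(np.deg2rad(ph)),0])
    for i in range(n):
        x0,M=F(q); b=[]
        for d in dirs():
            q2=row(q,x0+.2*d,M)
            if q2[3]<q4 or abs(q2-q).max()>.6: continue
            z=F(q2)[1][:,2]; b.append((z@r-.3*max(0,-z@r*0),d,q2))
        if not b: return q
        v,d,q2=max(b,key=lambda t:t[0])
        if verb: print(d.round(2),'tool',(M.T@d*200).round(),'->',np.round(tilt(q2),3),F(q2)[0].round(3),q2.round(2))
        q=q2
    return q
if __name__=="__main__":
    s,M,q0=report()
    for x in([.5,-.5,.55],[.4,-.35,.75],[.45,-.4,.6],[.5,0,.6],[.3,-.55,.65]):
        q,e,a=ik(np.array(x),F(q0)[1],q0); print(x,'err',e.round(3),a.round(3),q.round(2))
        if e<.01: q=greedy(q,4,verb=0); print('   ->',np.round(tilt(q),3),F(q)[0].round(3),q.round(2))
E
OMP_NUM_THREADS=2 timeout 560 python3 plan.py
```

```text
t 7.08 q [ 1.18  1.    0.58 -0.   -1.16  1.99 -1.06] tcp [ 0.449 -0.738  0.523] fkerr 0.0023 tilt,phi [ 0.53  14.354]
[0.5, -0.5, 0.55] err 0.0 0.0 [ 0.61  0.36  0.53  1.07 -0.69  1.62 -0.94]
   -> [ 0.53  14.342] [ 0.522 -0.422  0.477] [ 0.36  0.24  0.62  1.37 -0.64  1.4  -0.94]
[0.4, -0.35, 0.75] err 0.0 0.0 [ 0.69  0.11  0.31  0.87 -0.57  1.91 -1.23]
   -> [0.707 2.729] [ 0.412 -0.411  0.872] [ 1.22  0.36 -0.61  0.28 -0.28  2.   -1.49]
[0.45, -0.4, 0.6] err 0.0 0.0 [ 0.69  0.12  0.27  1.21 -0.52  1.6  -1.08]
   -> [0.615 4.92 ] [ 0.406 -0.528  0.777] [ 1.24  0.49 -0.51  0.3  -0.27  2.   -1.31]
[0.5, 0, 0.6] err 0.0 0.0 [ 0.42 -0.24 -0.3   1.53 -0.26  1.34 -1.85]
   -> [ 0.637 13.763] [ 0.268 -0.005  0.896] [-0.09 -0.32  0.05  0.83 -0.11  2.   -2.08]
[0.3, -0.55, 0.65] err 0.0 0.0 [ 0.95  0.36  0.59  0.85 -0.79  1.97 -0.77]
   -> [0.627 6.84 ] [ 0.502 -0.418  0.817] [ 0.95  0.46 -0.3   0.23 -0.35  2.   -1.49]
```

```bash
cat > p2.py <<'E'
from plan import *
s,M,q0=report()
for x in([.1,-.5,.75],[.0,-.5,.8],[.15,-.4,.8],[.0,-.35,.9]):
    qq,e,a=ik(np.array([.25,-.5,.65]),F(q0)[1],q0); q,e,a=ik(np.array(x),F(q0)[1],qq); print(x,'err',e.round(3),a.round(3),q.round(2))
    if e<.01: q=greedy(q,7,ph=-80,verb=0); print('   ->',np.round(tilt(q),3),F(q)[0].round(3),q.round(2))
E
OMP_NUM_THREADS=2 timeout 560 python3 p2.py
```

```text
t 7.08 q [ 1.18  1.    0.58 -0.   -1.16  1.99 -1.06] tcp [ 0.449 -0.738  0.523] fkerr 0.0023 tilt,phi [ 0.53  14.354]
[0.1, -0.5, 0.75] err 0.024 0.123 [ 2.41  0.35 -1.34  0.83 -0.21  1.97 -0.97]
[0.0, -0.5, 0.8] err 0.049 0.257 [ 2.62  0.33 -1.34  0.8  -0.28  1.97 -0.83]
[0.15, -0.4, 0.8] err 0.024 0.124 [-0.39 -0.41  1.1   0.93 -0.08  1.97 -1.27]
[0.0, -0.35, 0.9] err 0.069 0.355 [ 0.08 -0.46  0.87  0.9  -0.19  1.97 -1.18]
```

```bash
cat > p2.py <<'E'
from plan import *
s,M,q0=report()
for x in([.1,-.5,.5],[.25,-.5,.65],[.2,-.4,.65],[.0,-.45,.5]):
    qq,e,a=ik(np.array([.3,-.5,.6]),F(q0)[1],q0); q,e,a=ik(np.array(x),F(q0)[1],qq); print(x,'err',e.round(3),a.round(3),q.round(2))
    if e<.02: q=greedy(q,8,ph=-75,verb=1)
E
OMP_NUM_THREADS=2 timeout 560 python3 p2.py
```

```text
t 7.08 q [ 1.18  1.    0.58 -0.   -1.16  1.99 -1.06] tcp [ 0.449 -0.738  0.523] fkerr 0.0023 tilt,phi [ 0.53  14.354]
[0.1, -0.5, 0.5] err 0.0 0.0 [ 1.1   0.14  0.6   1.42 -0.58  1.78 -0.33]
[-0. -1.  0.] tool [ 81. 181. -25.] -> [ 0.53  14.352] [ 0.1 -0.7  0.5] [ 1.36  0.59  0.53  0.84 -0.81  1.96 -0.36]
[ 0.35  0.35 -0.87] tool [-41. -33. 193.] -> [ 0.53 14.35] [ 0.171 -0.629  0.327] [ 1.    0.5   0.75  1.43 -0.81  1.59 -0.14]
[ 0.    0.87 -0.5 ] tool [-110. -127.  108.] -> [ 0.53  14.345] [ 0.171 -0.456  0.227] [ 0.78  0.24  0.81  1.97 -0.72  1.26 -0.05]
[ 0.    0.5  -0.87] tool [-111.  -39.  162.] -> [ 0.53  14.343] [ 0.171 -0.356  0.054] [ 0.91  0.37  0.63  2.33 -0.98  0.93  0.34]
[ 0.35 -0.35  0.87] tool [ 157.   -9. -124.] -> [ 0.53  14.339] [ 0.241 -0.427  0.227] [ 0.48  0.21  0.95  2.02 -0.76  1.19 -0.16]
[0.5  0.   0.87] tool [ 152.  -82. -100.] -> [ 0.53  14.335] [ 0.341 -0.427  0.4  ] [ 0.28  0.07  0.9   1.71 -0.59  1.35 -0.65]
[-0.   -0.5  -0.87] tool [-30. 143. 137.] -> [ 0.53  14.332] [ 0.341 -0.527  0.227] [ 0.57  0.47  0.84  1.75 -0.93  1.28 -0.21]
[0.   0.5  0.87] t
[... 2756 characters left out ...]
] [ 1.7   0.67  0.23  1.02 -0.59  1.75 -0.08]
[-0.87  0.   -0.5 ] tool [-183.   81.    1.] -> [ 0.53  14.344] [-0.244 -0.721  0.227] [ 1.9   0.87  0.26  0.9  -0.58  1.78  0.15]
[-0.61 -0.61  0.5 ] tool [ -10.  117. -162.] -> [ 0.51  10.303] [-0.315 -0.772  0.28 ] [ 2.11  1.07 -0.25  0.36 -0.23  2.   -0.08]
[-0.61 -0.61  0.5 ] tool [ -10.  124. -157.] -> [0.48  3.019] [-0.346 -0.773  0.3  ] [ 2.12  1.07 -0.2   0.3  -0.27  2.   -0.06]
[-0.61 -0.61  0.5 ] tool [  -9.  134. -148.] -> [ 0.457 -4.771] [-0.374 -0.775  0.319] [ 2.14  1.08 -0.12  0.24 -0.34  2.   -0.04]
[-0.35 -0.35  0.87] tool [  43.   66. -184.] -> [  0.445 -12.503] [-0.365 -0.75   0.406] [ 2.17  0.95 -0.23  0.3  -0.27  2.   -0.08]
```

```bash
cat > mv.py <<'E'
import sys; from push import *
s,M,q=report(); print((M.T@(np.array(list(map(float,sys.argv[1:4])))-s['tcp_pos'])*1000).round())
E
python3 mv.py .25 -.4 .65
```

```text
t 7.08 q [ 1.18  1.    0.58 -0.   -1.16  1.99 -1.06] tcp [ 0.449 -0.738  0.523] fkerr 0.0023 tilt,phi [ 0.53  14.354]
[-248. -286. -165.]
```

>>> drive_tool(plan=[{"gripper": -1, "dx": -20, "dy": -23, "dz": -13, "twist": 0}, {"gripper": -1, "dx": -42, "dy": -48, "dz": -28, "twist": 0}, {"gripper": -1, "dx": -66, "dy": -76, "dz": -44, "twist": 0}, {"gripper": -1, "dx": -90, "dy": -104, "dz": -60, "twist": 0}, {"gripper": -1, "dx": -114, "dy": -132, "dz": -76, "twist": 0}])

```text
time: 7.5
tcp_pos: [0.394, -0.6545, 0.5423]
orientation: [-2.799, -0.392, -0.463]
force: [1.2, 1.5, 5.9]
grip_width: 1.004
grip_force: 0.0
```

>>> drive_tool(plan=[{"gripper": -1, "dx": -24, "dy": -28, "dz": -16, "twist": 0}, {"gripper": -1, "dx": -48, "dy": -56, "dz": -32, "twist": 0}, {"gripper": -1, "dx": -72, "dy": -84, "dz": -48, "twist": 0}, {"gripper": -1, "dx": -96, "dy": -112, "dz": -64, "twist": 0}, {"gripper": -1, "dx": -120, "dy": -140, "dz": -80, "twist": 0}])

```text
time: 7.92
tcp_pos: [0.2946, -0.4839, 0.6202]
orientation: [-2.806, -0.408, -0.462]
force: [2.0, 1.0, 1.7]
grip_width: 0.999
grip_force: 0.0
```

```bash
cat > p2.py <<'E'
from plan import *
s,M,q0=report(); greedy(q0,6,ph=-75)
E
OMP_NUM_THREADS=2 timeout 560 python3 p2.py
```

```text
t 7.92 q [ 0.46  0.28  1.12  1.13 -0.81  1.92 -0.66] tcp [ 0.295 -0.484  0.62 ] fkerr 0.0014 tilt,phi [ 0.522 14.802]
[-0.61  0.61  0.5 ] tool [-111. -104. -130.] -> [ 0.522 14.801] [ 0.172 -0.363  0.72 ] [ 0.04 -0.19  1.1   1.1  -0.38  2.   -1.01]
[-0.35 -0.35  0.87] tool [  40.   33. -193.] -> [0.563 8.764] [ 0.158 -0.399  0.757] [-0.43 -0.4   1.16  0.95 -0.08  2.   -1.26]
[-0.35 -0.35  0.87] tool [  52.   37. -190.] -> [0.612 2.887] [ 0.146 -0.429  0.782] [-0.5  -0.4   1.27  0.85 -0.08  2.   -1.22]
[-0.35 -0.35  0.87] tool [  65.   42. -184.] -> [ 0.663 -2.311] [ 0.133 -0.455  0.807] [-0.57 -0.4   1.36  0.75 -0.09  2.   -1.2 ]
[-0.35 -0.35  0.87] tool [  78.   47. -178.] -> [ 0.717 -6.905] [ 0.118 -0.477  0.831] [-0.63 -0.41  1.44  0.66 -0.09  2.   -1.18]
[-0.35 -0.35  0.87] tool [  90.   52. -171.] -> [  0.771 -10.929] [ 0.102 -0.494  0.855] [-0.68 -0.43  1.46  0.57 -0.06  2.   -1.18]
```

>>> drive_tool(plan=[{"gripper": -1, "dx": -22, "dy": -21, "dz": -26, "twist": 0}, {"gripper": -1, "dx": -44, "dy": -42, "dz": -52, "twist": 0}, {"gripper": -1, "dx": -66, "dy": -63, "dz": -78, "twist": 0}, {"gripper": -1, "dx": -88, "dy": -83, "dz": -104, "twist": 0}, {"gripper": -1, "dx": -111, "dy": -104, "dz": -130, "twist": 0}])

```text
time: 8.33
tcp_pos: [0.177, -0.3659, 0.7175]
orientation: [-2.81, -0.408, -0.464]
force: [1.8, 3.9, 3.2]
grip_width: 1.004
grip_force: 0.0
```

>>> drive_tool(plan=[{"gripper": -1, "dx": 8, "dy": 7, "dz": -38, "twist": 0}, {"gripper": -1, "dx": 16, "dy": 14, "dz": -76, "twist": 0}, {"gripper": -1, "dx": 24, "dy": 21, "dz": -114, "twist": 0}, {"gripper": -1, "dx": 32, "dy": 28, "dz": -152, "twist": 0}, {"gripper": -1, "dx": 40, "dy": 33, "dz": -193, "twist": 0}])

```text
time: 8.75
tcp_pos: [0.1793, -0.4239, 0.7483]
orientation: [-2.82, -0.463, -0.472]
force: [0.3, 1.1, -0.3]
grip_width: 0.999
grip_force: 0.0
```

>>> drive_tool(plan=[{"gripper": -1, "dx": 10, "dy": 7, "dz": -38, "twist": 0}, {"gripper": -1, "dx": 20, "dy": 14, "dz": -76, "twist": 0}, {"gripper": -1, "dx": 30, "dy": 21, "dz": -114, "twist": 0}, {"gripper": -1, "dx": 40, "dy": 28, "dz": -152, "twist": 0}, {"gripper": -1, "dx": 52, "dy": 37, "dz": -190, "twist": 0}])

```text
time: 9.17
tcp_pos: [0.1689, -0.4483, 0.7692]
orientation: [-2.835, -0.508, -0.499]
force: [-0.0, -0.4, -0.1]
grip_width: 1.0
grip_force: 0.0
```

```bash
OMP_NUM_THREADS=2 timeout 560 python3 p2.py
```

```text
t 9.17 q [-0.62 -0.35  1.45  0.83 -0.13  2.   -1.18] tcp [ 0.169 -0.448  0.769] fkerr 0.0016 tilt,phi [0.586 4.454]
[-0.35 -0.35  0.87] tool [  60.   42. -186.] -> [ 0.635 -1.062] [ 0.151 -0.469  0.794] [-0.67 -0.39  1.46  0.74 -0.08  2.   -1.19]
[-0.35 -0.35  0.87] tool [  72.   47. -181.] -> [ 0.687 -5.918] [ 0.131 -0.487  0.818] [-0.69 -0.41  1.46  0.66 -0.05  2.   -1.19]
[-0.35 -0.35  0.87] tool [  84.   52. -174.] -> [  0.741 -10.171] [ 0.111 -0.501  0.842] [-0.71 -0.43  1.46  0.58 -0.02  2.   -1.18]
[-0.35 -0.35  0.87] tool [  95.   57. -166.] -> [  0.796 -13.921] [ 0.092 -0.513  0.864] [-0.73 -0.45  1.46  0.51  0.01  2.   -1.18]
[-0.35 -0.35  0.87] tool [ 106.   62. -158.] -> [  0.85  -17.251] [ 0.072 -0.522  0.886] [-0.75 -0.46  1.46  0.43  0.03  2.   -1.17]
[-0.35 -0.35  0.87] tool [ 116.   66. -149.] -> [  0.905 -20.231] [ 0.053 -0.53   0.907] [-0.77 -0.47  1.46  0.35  0.06  2.   -1.16]
```

>>> drive_tool(plan=[{"gripper": -1, "dx": 60, "dy": 42, "dz": -186, "twist": 0}, {"gripper": -1, "dx": 60, "dy": 42, "dz": -186, "twist": 0}, {"gripper": -1, "dx": 60, "dy": 42, "dz": -186, "twist": 0}, {"gripper": -1, "dx": 60, "dy": 42, "dz": -186, "twist": 0}])

```text
time: 9.5
tcp_pos: [0.1593, -0.4662, 0.7864]
orientation: [-2.846, -0.554, -0.515]
force: [0.2, 0.8, -0.4]
grip_width: 1.001
grip_force: 0.0
```

>>> drive_tool(plan=[{"gripper": -1, "dx": 72, "dy": 47, "dz": -181, "twist": 0}, {"gripper": -1, "dx": 72, "dy": 47, "dz": -181, "twist": 0}, {"gripper": -1, "dx": 72, "dy": 47, "dz": -181, "twist": 0}, {"gripper": -1, "dx": 72, "dy": 47, "dz": -181, "twist": 0}])

```text
time: 9.83
tcp_pos: [0.1498, -0.4814, 0.8031]
orientation: [-2.856, -0.598, -0.529]
force: [-0.7, -0.4, -0.5]
grip_width: 0.999
grip_force: 0.0
```

>>> drive_tool(plan=[{"gripper": -1, "dx": 84, "dy": 52, "dz": -174, "twist": 0}, {"gripper": -1, "dx": 84, "dy": 52, "dz": -174, "twist": 0}, {"gripper": -1, "dx": 84, "dy": 52, "dz": -174, "twist": 0}, {"gripper": -1, "dx": 84, "dy": 52, "dz": -174, "twist": 0}])

```text
time: 10.17
tcp_pos: [0.1409, -0.4959, 0.8196]
orientation: [-2.866, -0.643, -0.545]
force: [-0.9, 0.0, -1.1]
grip_width: 1.0
grip_force: 0.0
```

>>> drive_tool(plan=[{"gripper": -1, "dx": 95, "dy": 57, "dz": -166, "twist": 0}, {"gripper": -1, "dx": 95, "dy": 57, "dz": -166, "twist": 0}, {"gripper": -1, "dx": 95, "dy": 57, "dz": -166, "twist": 0}, {"gripper": -1, "dx": 95, "dy": 57, "dz": -166, "twist": 0}])

```text
time: 10.5
tcp_pos: [0.1328, -0.51, 0.8355]
orientation: [-2.876, -0.686, -0.56]
force: [0.2, 0.3, -1.3]
grip_width: 0.999
grip_force: 0.0
```

```bash
OMP_NUM_THREADS=2 timeout 560 python3 p2.py
```

```text
t 10.5 q [-0.78 -0.45  1.45  0.58  0.03  2.   -1.21] tcp [ 0.133 -0.51   0.835] fkerr 0.0024 tilt,phi [ 0.728 -8.827]
[-0.35 -0.35  0.87] tool [  92.   55. -169.] -> [  0.782 -12.613] [ 0.109 -0.517  0.859] [-0.78 -0.45  1.46  0.51  0.04  2.   -1.2 ]
[-0.35 -0.35  0.87] tool [ 103.   60. -161.] -> [  0.837 -16.009] [ 0.087 -0.525  0.881] [-0.79 -0.46  1.46  0.43  0.05  2.   -1.18]
[-0.35 -0.35  0.87] tool [ 113.   64. -152.] -> [  0.891 -19.053] [ 0.066 -0.532  0.902] [-0.8  -0.47  1.46  0.36  0.07  2.   -1.17]
[-0.61 -0.61  0.5 ] tool [  59.  147. -122.] -> [  0.921 -22.654] [ 0.013 -0.542  0.902] [-0.72 -0.49  1.46  0.34  0.06  2.   -1.12]
[-0.61 -0.61  0.5 ] tool [  63.  153. -113.] -> [  0.945 -26.5  ] [-0.024 -0.54   0.912] [-0.67 -0.49  1.46  0.32  0.06  2.   -1.08]
[-0.61 -0.61  0.5 ] tool [  66.  158. -103.] -> [  0.969 -30.313] [-0.052 -0.54   0.922] [-0.64 -0.49  1.46  0.28  0.08  2.   -1.06]
```

>>> drive_tool(plan=[{"gripper": -1, "dx": 100, "dy": 60, "dz": -165, "twist": 0}, {"gripper": -1, "dx": 100, "dy": 60, "dz": -165, "twist": 0}, {"gripper": -1, "dx": 100, "dy": 60, "dz": -165, "twist": 0}, {"gripper": -1, "dx": 100, "dy": 60, "dz": -165, "twist": 0}])

```text
time: 10.83
tcp_pos: [0.1217, -0.5209, 0.8509]
orientation: [-2.885, -0.729, -0.575]
force: [-0.9, -0.8, 0.6]
grip_width: 1.0
grip_force: 0.0
```

>>> drive_tool(plan=[{"gripper": -1, "dx": 106, "dy": 62, "dz": -158, "twist": 0}, {"gripper": -1, "dx": 106, "dy": 62, "dz": -158, "twist": 0}, {"gripper": -1, "dx": 106, "dy": 62, "dz": -158, "twist": 0}, {"gripper": -1, "dx": 106, "dy": 62, "dz": -158, "twist": 0}])

```text
time: 11.17
tcp_pos: [0.1105, -0.5304, 0.8658]
orientation: [-2.894, -0.77, -0.59]
force: [-0.5, -1.2, -0.3]
grip_width: 1.004
grip_force: 0.0
```

>>> drive_tool(plan=[{"gripper": -1, "dx": 90, "dy": 110, "dz": -140, "twist": 0}, {"gripper": -1, "dx": 90, "dy": 110, "dz": -140, "twist": 0}, {"gripper": -1, "dx": 90, "dy": 110, "dz": -140, "twist": 0}, {"gripper": -1, "dx": 90, "dy": 110, "dz": -140, "twist": 0}])

```text
time: 11.5
tcp_pos: [0.0847, -0.5527, 0.8687]
orientation: [-2.907, -0.807, -0.603]
force: [-0.2, -0.1, -0.4]
grip_width: 1.004
grip_force: 0.0
```

```bash
cat >> p2.py <<'E'
print('--- clear of limits'); greedy(q0,5,ph=-45)
E
OMP_NUM_THREADS=2 timeout 560 python3 p2.py
```

```text
t 11.5 q [-0.84 -0.49  1.46  0.42  0.12  2.   -1.17] tcp [ 0.085 -0.553  0.869] fkerr 0.003 tilt,phi [  0.833 -16.286]
[-0.   -0.87  0.5 ] tool [140. 139. -31.] -> [  0.857 -20.45 ] [ 0.123 -0.57   0.892] [-1.04 -0.49  1.46  0.28  0.3   2.   -1.2 ]
[-0.61 -0.61  0.5 ] tool [  55.  150. -120.] -> [  0.886 -24.186] [ 0.056 -0.567  0.899] [-0.89 -0.49  1.46  0.29  0.22  2.   -1.14]
[-0.61 -0.61  0.5 ] tool [  59.  156. -111.] -> [  0.914 -28.013] [ 0.005 -0.563  0.907] [-0.79 -0.49  1.46  0.28  0.19  2.   -1.09]
[-0.61 -0.61  0.5 ] tool [  62.  161. -101.] -> [  0.94  -31.849] [-0.034 -0.56   0.917] [-0.74 -0.49  1.46  0.25  0.18  2.   -1.06]
[-0.61 -0.61  0.5 ] tool [ 65. 166. -91.] -> [  0.967 -35.653] [-0.064 -0.561  0.927] [-0.72 -0.49  1.46  0.21  0.21  2.   -1.03]
[-0.5   0.    0.87] tool [  97.   57. -165.] -> [  1.018 -37.903] [-0.101 -0.514  0.953] [-0.55 -0.46  1.46  0.22  0.06  2.   -1.02]
--- clear of limits
[-0.35 -0.35  0.87] tool [ 113.   65. -152.] -> [  0.885 -19.446] [ 0.064 -0.55   0.892] [-0.83 -0.49  1.46  0.35  0.12  2.   -1.16]
[-0.35 -0.35  0.87] tool [ 121.   69. -143.] -> [  0.938 -22.264] [ 0.043 -0.552  0.913] [-0.84 -0.49  1.46  0.28  0.13  2.   -1.15]
[-0.35 -0.35  0.87] tool [ 129.   73. -134.] -> [  0.989 -24.812] [ 0.024 -0.553  0.933] [-0.85 -0.49  1.46  0.21  0.15  2.   -1.14]
[-0.5   0.    0.87] tool [  99.   30. -171.] -> [  1.039 -26.984] [-0.02  -0.502  0.962] [-0.65 -0.45  1.46  0.24 -0.03  2.   -1.14]
[-0.5   0.    0.87] tool [ 108.   34. -165.] -> [  1.092 -29.056] [-0.055 -0.46   0.986] [-0.49 -0.43  1.46  0.24 -0.17  2.   -1.14]
```

>>> drive_tool(plan=[{"gripper": -1, "dx": 113, "dy": 65, "dz": -152, "twist": 0}, {"gripper": -1, "dx": 113, "dy": 65, "dz": -152, "twist": 0}, {"gripper": -1, "dx": 113, "dy": 65, "dz": -152, "twist": 0}, {"gripper": -1, "dx": 113, "dy": 65, "dz": -152, "twist": 0}])

```text
time: 11.83
tcp_pos: [0.0719, -0.5549, 0.8845]
orientation: [-2.918, -0.847, -0.616]
force: [-0.3, -1.2, -0.3]
grip_width: 0.999
grip_force: 0.0
```

>>> drive_tool(plan=[{"gripper": -1, "dx": 121, "dy": 69, "dz": -143, "twist": 0}, {"gripper": -1, "dx": 121, "dy": 69, "dz": -143, "twist": 0}, {"gripper": -1, "dx": 121, "dy": 69, "dz": -143, "twist": 0}, {"gripper": -1, "dx": 121, "dy": 69, "dz": -143, "twist": 0}])

```text
time: 12.17
tcp_pos: [0.061, -0.5579, 0.8994]
orientation: [-2.928, -0.885, -0.629]
force: [-0.3, -0.3, 0.1]
grip_width: 0.998
grip_force: 0.0
```

>>> drive_tool(plan=[{"gripper": -1, "dx": 60, "dy": 150, "dz": -120, "twist": 0}, {"gripper": -1, "dx": 60, "dy": 150, "dz": -120, "twist": 0}, {"gripper": -1, "dx": 60, "dy": 150, "dz": -120, "twist": 0}, {"gripper": -1, "dx": 60, "dy": 150, "dz": -120, "twist": 0}])

```text
time: 12.5
tcp_pos: [0.0246, -0.555, 0.9047]
orientation: [-2.952, -0.909, -0.639]
force: [-0.9, -0.1, 0.8]
grip_width: 1.001
grip_force: 0.0
```

```bash
OMP_NUM_THREADS=2 timeout 560 python3 p2.py
```

```text
t 12.5 q [-0.78 -0.49  1.46  0.32  0.11  2.   -1.13] tcp [ 0.025 -0.555  0.905] fkerr 0.0033 tilt,phi [  0.922 -22.979]
[-0.61 -0.61  0.5 ] tool [  63.  153. -112.] -> [  0.947 -26.835] [-0.014 -0.546  0.915] [-0.71 -0.49  1.46  0.29  0.09  2.   -1.09]
[-0.61 -0.61  0.5 ] tool [  67.  158. -102.] -> [  0.972 -30.625] [-0.045 -0.546  0.925] [-0.68 -0.49  1.46  0.26  0.11  2.   -1.07]
[-0.61 -0.61  0.5 ] tool [ 70. 163. -92.] -> [  0.998 -34.371] [-0.07  -0.548  0.936] [-0.68 -0.49  1.46  0.21  0.15  2.   -1.05]
[-0.5   0.    0.87] tool [ 102.   53. -163.] -> [  1.048 -36.579] [-0.105 -0.503  0.961] [-0.53 -0.47  1.46  0.21  0.01  2.   -1.04]
[-0.5   0.    0.87] tool [ 111.   58. -156.] -> [  1.1   -38.667] [-0.133 -0.465  0.983] [-0.41 -0.45  1.46  0.2  -0.1   2.   -1.04]
[-0.87  0.    0.5 ] tool [  27.  108. -166.] -> [  1.137 -41.074] [-0.209 -0.429  0.972] [-0.2  -0.49  1.46  0.26 -0.23  2.   -0.97]
--- clear of limits
[-0.35 -0.35  0.87] tool [ 128.   75. -134.] -> [  0.973 -25.707] [ 0.01  -0.552  0.927] [-0.8  -0.49  1.46  0.24  0.13  2.   -1.12]
[-0.5   0.    0.87] tool [  97.   32. -172.] -> [  1.024 -27.973] [-0.031 -0.502  0.955] [-0.61 -0.45  1.46  0.26 -0.04  2.   -1.12]
[-0.5   0.    0.87] tool [ 106.   37. -166.] -> [  1.077 -30.126] [-0.065 -0.462  0.98 ] [-0.46 -0.43  1.46  0.26 -0.17  2.   -1.12]
[-0.5   0.    0.87] tool [ 115.   41. -158.] -> [  1.132 -32.124] [-0.093 -0.429  1.001] [-0.35 -0.43  1.4   0.24 -0.22  2.   -1.13]
[-0.5   0.    0.87] tool [ 124.   46. -150.] -> [  1.188 -33.961] [-0.117 -0.4    1.021] [-0.28 -0.43  1.36  0.21 -0.25  2.   -1.14]
```

>>> drive_tool(plan=[{"gripper": -1, "dx": 63, "dy": 153, "dz": -112, "twist": 0}, {"gripper": -1, "dx": 63, "dy": 153, "dz": -112, "twist": 0}, {"gripper": -1, "dx": 63, "dy": 153, "dz": -112, "twist": 0}, {"gripper": -1, "dx": 63, "dy": 153, "dz": -112, "twist": 0}])

```text
time: 12.83
tcp_pos: [-0.0023, -0.5524, 0.9107]
orientation: [-2.98, -0.93, -0.644]
force: [0.8, -0.3, -0.2]
grip_width: 1.004
grip_force: 0.0
```

>>> drive_tool(plan=[{"gripper": -1, "dx": 97, "dy": 35, "dz": -172, "twist": 0}, {"gripper": -1, "dx": 97, "dy": 35, "dz": -172, "twist": 0}, {"gripper": -1, "dx": 97, "dy": 35, "dz": -172, "twist": 0}, {"gripper": -1, "dx": 97, "dy": 35, "dz": -172, "twist": 0}])

```text
time: 13.17
tcp_pos: [-0.0343, -0.5392, 0.9226]
orientation: [-2.986, -0.971, -0.656]
force: [-0.8, -0.2, -0.1]
grip_width: 0.996
grip_force: 0.0
```

>>> drive_tool(plan=[{"gripper": -1, "dx": 106, "dy": 40, "dz": -166, "twist": 0}, {"gripper": -1, "dx": 106, "dy": 40, "dz": -166, "twist": 0}, {"gripper": -1, "dx": 106, "dy": 40, "dz": -166, "twist": 0}, {"gripper": -1, "dx": 106, "dy": 40, "dz": -166, "twist": 0}])

```text
time: 13.5
tcp_pos: [-0.0603, -0.526, 0.9345]
orientation: [-2.993, -1.009, -0.666]
force: [-0.4, 0.1, 0.3]
grip_width: 0.999
grip_force: 0.0
```

>>> drive_tool(plan=[{"gripper": -1, "dx": 115, "dy": 45, "dz": -158, "twist": 0}, {"gripper": -1, "dx": 115, "dy": 45, "dz": -158, "twist": 0}, {"gripper": -1, "dx": 115, "dy": 45, "dz": -158, "twist": 0}, {"gripper": -1, "dx": 115, "dy": 45, "dz": -158, "twist": 0}])

```text
time: 13.83
tcp_pos: [-0.082, -0.5136, 0.9473]
orientation: [-3.001, -1.048, -0.677]
force: [-0.2, -0.3, 0.2]
grip_width: 0.999
grip_force: 0.0
```

```bash
OMP_NUM_THREADS=2 timeout 560 python3 p2.py
```

```text
t 13.83 q [-0.55 -0.49  1.45  0.27 -0.06  2.   -1.07] tcp [-0.082 -0.514  0.947] fkerr 0.0032 tilt,phi [  1.054 -29.476]
[-0.5   0.    0.87] tool [ 111.   40. -161.] -> [  1.106 -31.689] [-0.108 -0.47   0.972] [-0.43 -0.47  1.46  0.25 -0.17  2.   -1.07]
[-0.5   0.    0.87] tool [ 120.   45. -154.] -> [  1.16  -33.737] [-0.131 -0.436  0.996] [-0.34 -0.46  1.44  0.22 -0.23  2.   -1.09]
[-0.87  0.    0.5 ] tool [  39.   94. -172.] -> [  1.196 -36.172] [-0.195 -0.399  0.988] [-0.15 -0.49  1.46  0.28 -0.38  2.   -1.03]
[-0.87  0.    0.5 ] tool [  45.  101. -167.] -> [  1.223 -38.973] [-0.225 -0.36   0.994] [-0.   -0.49  1.46  0.31 -0.47  2.   -1.  ]
[-0.61  0.61  0.5 ] tool [  35.  -19. -196.] -> [  1.273 -41.118] [-0.247 -0.266  1.   ] [ 0.35 -0.49  1.39  0.44 -0.69  2.   -0.96]
[-0.61  0.61  0.5 ] tool [  45.  -12. -195.] -> [  1.331 -43.524] [-0.254 -0.204  1.014] [ 0.55 -0.49  1.37  0.49 -0.83  2.   -0.95]
--- clear of limits
[-0.5   0.    0.87] tool [ 111.   40. -161.] -> [  1.106 -31.689] [-0.108 -0.47   0.972] [-0.43 -0.47  1.46  0.25 -0.17  2.   -1.07]
[-0.5   0.    0.87] tool [ 120.   45. -154.] -> [  1.16  -33.737] [-0.131 -0.436  0.996] [-0.34 -0.46  1.44  0.22 -0.23  2.   -1.09]
[-0.35  0.35  0.87] tool [ 119.  -25. -159.] -> [  1.211 -35.264] [-0.131 -0.351  1.034] [-0.1  -0.44  1.18  0.25 -0.25  2.   -1.17]
[-0.35  0.35  0.87] tool [ 127.  -22. -153.] -> [  1.266 -36.555] [-0.129 -0.278  1.064] [ 0.09 -0.43  0.99  0.24 -0.28  2.   -1.24]
[-0.35  0.35  0.87] tool [ 135.  -19. -146.] -> [  1.324 -37.602] [-0.125 -0.215  1.089] [ 0.24 -0.42  0.87  0.21 -0.32  2.   -1.31]
```

>>> drive_tool(plan=[{"gripper": -1, "dx": 111, "dy": 40, "dz": -161, "twist": 0}, {"gripper": -1, "dx": 111, "dy": 40, "dz": -161, "twist": 0}, {"gripper": -1, "dx": 111, "dy": 40, "dz": -161, "twist": 0}, {"gripper": -1, "dx": 111, "dy": 40, "dz": -161, "twist": 0}])

```text
time: 14.17
tcp_pos: [-0.108, -0.495, 0.9598]
orientation: [-3.008, -1.088, -0.689]
force: [0.3, -0.7, -0.3]
grip_width: 1.0
grip_force: 0.0
```

>>> drive_tool(plan=[{"gripper": -1, "dx": 120, "dy": 45, "dz": -154, "twist": 0}, {"gripper": -1, "dx": 120, "dy": 45, "dz": -154, "twist": 0}, {"gripper": -1, "dx": 120, "dy": 45, "dz": -154, "twist": 0}, {"gripper": -1, "dx": 120, "dy": 45, "dz": -154, "twist": 0}])

```text
time: 14.5
tcp_pos: [-0.1279, -0.4785, 0.9721]
orientation: [-3.015, -1.126, -0.699]
force: [0.3, 0.3, 0.7]
grip_width: 1.0
grip_force: 0.0
```

>>> drive_tool(plan=[{"gripper": -1, "dx": 40, "dy": 94, "dz": -172, "twist": 0}, {"gripper": -1, "dx": 40, "dy": 94, "dz": -172, "twist": 0}, {"gripper": -1, "dx": 40, "dy": 94, "dz": -172, "twist": 0}, {"gripper": -1, "dx": 40, "dy": 94, "dz": -172, "twist": 0}])

```text
time: 14.83
tcp_pos: [-0.1655, -0.4431, 0.9748]
orientation: [-3.037, -1.148, -0.707]
force: [-0.2, -0.5, 0.4]
grip_width: 1.001
grip_force: 0.0
```

>>> drive_tool(plan=[{"gripper": -1, "dx": 40, "dy": 20, "dz": -196, "twist": 0}, {"gripper": -1, "dx": 40, "dy": 20, "dz": -196, "twist": 0}, {"gripper": -1, "dx": 40, "dy": 20, "dz": -196, "twist": 0}, {"gripper": -1, "dx": 40, "dy": 20, "dz": -196, "twist": 0}])

```text
time: 15.17
tcp_pos: [-0.2065, -0.3861, 0.9769]
orientation: [-3.053, -1.184, -0.717]
force: [0.0, -0.7, 0.3]
grip_width: 0.997
grip_force: 0.0
```

```bash
cat > path.py <<'E'
from push import *
# straight-line following sim, keep orientation: report joint extremes
def follow(q,pts,tw=0,step=.04):
    M=F(q)[1]
    for p in pts:
        x0=F(q)[0]; n=max(1,int(np.ceil(np.linalg.norm(np.array(p)-x0)/step)))
        for k in range(n):
            qn=row(q,x0+(np.array(p)-x0)*(k+1)/n,M); st=abs(qn-q).max(); 
            if st>.2: print('  big step',st.round(2),qn.round(2))
            q=qn
        X,m=F(q); print(p,'err',np.linalg.norm(X-p).round(3),np.linalg.norm(R.from_matrix(m@M.T).as_rotvec()).round(3),q.round(2))
    return q
if __name__=="__main__":
    s,M,q=report(); print('y tool',M[:,1].round(3),'x',M[:,0].round(3))
    for via in([[0,-.4,.6],[.3,-.3,.5],[.4,.15,.4],[.55,.12,.3],[.63,.08,.1]],[[.2,0,.75],[.4,.1,.5],[.5,.13,.3],[.63,.08,.1]]):
        print('via'); follow(q,via)
E
OMP_NUM_THREADS=2 timeout 560 python3 p2.py; OMP_NUM_THREADS=2 python3 path.py
```

```text
t 15.17 q [-0.04 -0.49  1.46  0.36 -0.45  2.   -0.99] tcp [-0.207 -0.386  0.977] fkerr 0.0025 tilt,phi [  1.186 -35.588]
[-0.5   0.    0.87] tool [ 132.   53. -140.] -> [  1.241 -37.708] [-0.21  -0.37   1.006] [-0.08 -0.49  1.44  0.26 -0.43  2.   -1.04]
[-0.87  0.    0.5 ] tool [  53.  105. -162.] -> [  1.269 -40.417] [-0.234 -0.338  1.013] [ 0.02 -0.49  1.46  0.27 -0.51  2.   -1.03]
[-0.87  0.    0.5 ] tool [  57.  112. -156.] -> [  1.294 -43.124] [-0.25  -0.314  1.023] [ 0.08 -0.49  1.46  0.25 -0.54  2.   -1.04]
[-0.87  0.    0.5 ] tool [  61.  119. -149.] -> [  1.32  -45.809] [-0.263 -0.298  1.034] [ 0.1  -0.49  1.46  0.2  -0.53  2.   -1.05]
[-0.61  0.61  0.5 ] tool [  54.    3. -193.] -> [  1.366 -47.723] [-0.276 -0.208  1.038] [ 0.42 -0.49  1.46  0.33 -0.79  2.   -1.01]
[-0.61  0.61  0.5 ] tool [  62.   10. -190.] -> [  1.418 -49.799] [-0.275 -0.147  1.049] [ 0.6  -0.49  1.46  0.38 -0.94  2.   -1.01]
--- clear of limits
[-0.5   0.    0.87] tool [ 132.   53. -140.] -> [  1.241 -37.708] [-0.21  -0.37   1.006] [-0.08 -0.49  1.44  0.26 -0.43  2.   -1.04]
[-0.35  0.35  0.87] tool [ 1
[... 1868 characters left out ...]
-0.49  0.45  1.37 -1.09  1.93 -0.59]
  big step 0.2 [ 2.01 -0.49  0.37  1.42 -1.17  2.   -0.55]
[0.2, 0, 0.75] err 0.254 0.048 [ 2.11 -0.49  0.18  1.26 -1.28  2.   -0.76]
  big step 0.22 [ 2.38 -0.49  0.07  1.75 -1.23  2.   -0.24]
  big step 0.64 [ 2.57 -0.49  0.15  2.29 -0.98  2.    0.39]
  big step 0.26 [ 2.61 -0.49  0.35  2.46 -0.72  2.    0.65]
  big step 0.4 [ 2.45 -0.49  0.84  2.46 -0.32  2.    0.84]
  big step 0.99 [ 2.82 -0.28  1.46  2.42  0.67  2.    1.73]
[0.4, 0.1, 0.5] err 0.289 0.056 [ 2.82 -0.28  1.46  2.42  0.67  2.    1.73]
[0.5, 0.13, 0.3] err 0.287 0.052 [ 2.82 -0.44  1.46  2.46  0.73  2.    1.61]
[0.63, 0.08, 0.1] err 0.444 0.069 [ 2.82 -0.49  1.46  2.46  0.75  2.    1.59]
```

```bash
cat > srch.py <<'E'
from push import *
import itertools, time
s,M,q0=report()
z=M[:,2]; pre=np.array([.612,.085,.112])-.11*z*np.array([1,1,0])+[0,0,.12]; print('pre',pre.round(3),z.round(3))
def fol(q,p):
    x0=F(q)[0]; p=np.array(p); n=max(1,int(np.ceil(np.linalg.norm(p-x0)/.05)))
    for k in range(n):
        qn=row(q,x0+(p-x0)*(k+1)/n,M); X,m=F(qn)
        if abs(qn-q).max()>.45 or np.linalg.norm(X-(x0+(p-x0)*(k+1)/n))>.01 or np.linalg.norm(R.from_matrix(m@M.T).as_rotvec())>.02: return None
        q=qn
    return q
t0=time.time(); A=[]
V=list(itertools.product([.15,.35,.55],[-.5,-.25,0],[.4,.6,.8,.95]))
for v in V:
    q=fol(q0,v)
    if q is not None: A.append((v,q))
print(len(A),[(a,b[4].round(2)) for a,b in A],time.time()-t0)
for a,q in A:
    for v in V:
        if time.time()-t0>520: break
        if v==a: continue
        q2=fol(q,v)
        if q2 is None or q2[4]<-.3: continue
        q3=fol(q2,pre)
        if q3 is not None: print('OK',a,v,'|',q.round(2),q2.round(2),q3.round(2));
E
OMP_NUM_THREADS=2 timeout 570 python3 srch.py
```

```text
t 15.17 q [-0.04 -0.49  1.46  0.36 -0.45  2.   -0.99] tcp [-0.207 -0.386  0.977] fkerr 0.0025 tilt,phi [  1.186 -35.588]
pre [0.529 0.144 0.232] [ 0.754 -0.539 -0.375]
13 [((0.15, -0.5, 0.4), np.float64(-1.15)), ((0.15, -0.5, 0.6), np.float64(-0.81)), ((0.15, -0.5, 0.8), np.float64(-0.57)), ((0.15, -0.5, 0.95), np.float64(-0.58)), ((0.15, -0.25, 0.95), np.float64(-0.78)), ((0.35, -0.5, 0.6), np.float64(-0.75)), ((0.35, -0.5, 0.8), np.float64(-0.45)), ((0.35, -0.5, 0.95), np.float64(-0.41)), ((0.35, -0.25, 0.95), np.float64(-0.37)), ((0.55, -0.5, 0.6), np.float64(-0.36)), ((0.55, -0.5, 0.8), np.float64(-0.15)), ((0.55, -0.5, 0.95), np.float64(-0.18)), ((0.55, -0.25, 0.95), np.float64(0.15))] 4.734684228897095
```

```bash
python3 - <<'E'
s=open('srch.py').read().split("t0=time.time()")[0]
s+='''
t0=time.time()
V=list(itertools.product([.4,.55,.7],[-.3,-.1,.1,.3],[.3,.45,.6,.8,.95]))
q=fol(q0,(.55,-.25,.95)); print(q.round(2))
seen={}; fr=[((.55,-.25,.95),q,[])]
while fr and time.time()-t0<400:
    nx=[]
    for v,q,h in fr:
        q3=fol(q,pre)
        if q3 is not None: print('OK',h+[v],q.round(2),q3.round(2)); 
        for u in V:
            if u in seen or np.linalg.norm(np.array(u)-v)>.36: continue
            q2=fol(q,u)
            if q2 is not None: seen[u]=q2; nx.append((u,q2,h+[v]))
    print('level',len(nx),[(n[0],n[1][4].round(1)) for n in nx][:12]); fr=nx
'''
open('srch2.py','w').write(s)
E
OMP_NUM_THREADS=2 timeout 500 python3 srch2.py
```

```text
t 15.17 q [-0.04 -0.49  1.46  0.36 -0.45  2.   -0.99] tcp [-0.207 -0.386  0.977] fkerr 0.0025 tilt,phi [  1.186 -35.588]
pre [0.529 0.144 0.232] [ 0.754 -0.539 -0.375]
[ 1.27 -0.16 -0.85  0.98  0.15  1.11 -1.86]
level 13 [((0.4, -0.3, 0.8), np.float64(-0.3)), ((0.4, -0.3, 0.95), np.float64(-0.3)), ((0.4, -0.1, 0.95), np.float64(-0.0)), ((0.55, -0.3, 0.6), np.float64(-0.1)), ((0.55, -0.3, 0.8), np.float64(-0.1)), ((0.55, -0.3, 0.95), np.float64(0.1)), ((0.55, -0.1, 0.8), np.float64(0.0)), ((0.55, -0.1, 0.95), np.float64(0.2)), ((0.55, 0.1, 0.95), np.float64(0.1)), ((0.7, -0.3, 0.8), np.float64(0.7)), ((0.7, -0.3, 0.95), np.float64(0.9)), ((0.7, -0.1, 0.8), np.float64(-0.0))]
level 9 [((0.4, 0.1, 0.8), np.float64(0.7)), ((0.4, 0.1, 0.95), np.float64(0.3)), ((0.55, 0.1, 0.8), np.float64(0.4)), ((0.55, -0.1, 0.6), np.float64(0.5)), ((0.7, -0.1, 0.6), np.float64(0.3)), ((0.7, -0.3, 0.6), np.float64(1.0)), ((0.55, 0.1, 0.6), np.float64(0.6)), ((0.7, 0.1, 0.8), np.float64(1.4)), ((0.7, 0.1, 0.95), np.float64(1.8))]
level 3 [((0.55, 0.3, 0.8), np.float64(1.6)), ((0.55, 0.3, 0.95), np.float64(2.0)), ((0.7, 0.3, 0.8), np.float64(1.8))]
level 1 [((0.4, 0.3, 0.95), np.float64(1.1))]
level 0 []
```

```bash
python3 - <<'E'
s=open('srch.py').read().split("t0=time.time()")[0]
s+='''
rng=np.random.default_rng(1); G=[]
for k in range(60):
    q,e,a=ik(pre,M,rng.uniform(lo,hi),1e-6)
    if e<2e-3 and a<.01: G.append(q)
G.sort(key=lambda q:q[4])
print(len(G)); [print(g.round(2)) for g in G[::max(1,len(G)//10)]]
for g in G[::max(1,len(G)//10)]:
    for u in [(.55,.1,.6),(.55,.1,.8),(.4,.1,.8),(.4,.1,.6),(.55,-.1,.6),(.7,-.1,.6)]:
        q=fol(g,u)
        if q is not None: print(g.round(2),u,q.round(2))
print('forward')
q=fol(q0,(.55,-.25,.95)); q=fol(q,(.55,-.1,.8)); print(q.round(2)); 
for u in [(.55,.1,.6),(.55,.1,.8),(.4,.1,.8),(.55,-.1,.6),(.7,-.1,.6)]:
    p=fol(q,u); print(u,None if p is None else p.round(2))
'''
open('srch3.py','w').write(s)
E
OMP_NUM_THREADS=2 timeout 500 python3 srch3.py
```

```text
t 15.17 q [-0.04 -0.49  1.46  0.36 -0.45  2.   -0.99] tcp [-0.207 -0.386  0.977] fkerr 0.0025 tilt,phi [  1.186 -35.588]
pre [0.529 0.144 0.232] [ 0.754 -0.539 -0.375]
29
[-1.95  0.87  1.36  2.26  0.72  0.5   2.62]
[-1.94  0.83  1.33  2.26  0.79  0.54  2.56]
[-1.86  0.63  1.14  2.26  1.04  0.73  2.35]
[-1.78  0.52  1.01  2.26  1.13  0.84  2.28]
[-1.55  0.39  0.69  2.26  1.24  1.03  2.21]
[-1.35  0.34  0.44  2.25  1.28  1.12  2.19]
[-1.18  0.31  0.25  2.25  1.31  1.19  2.17]
[-0.91  0.3  -0.06  2.24  1.34  1.28  2.16]
[-0.57  0.33 -0.45  2.23  1.39  1.4   2.15]
[-0.42  0.36 -0.62  2.23  1.42  1.46  2.14]
[-0.32  0.38 -0.74  2.22  1.44  1.51  2.14]
[-0.28  0.4  -0.79  2.22  1.45  1.53  2.14]
[-0.16  0.45 -0.94  2.22  1.48  1.6   2.14]
[-0.07  0.5  -1.06  2.22  1.51  1.68  2.14]
[ 0.07  0.65 -1.28  2.22  1.58  1.86  2.15]
[-1.86  0.63  1.14  2.26  1.04  0.73  2.35] (0.4, 0.1, 0.6) [-1.72 -0.37  0.34  1.95  1.26  1.98  2.9 ]
[-1.78  0.52  1.01  2.26  1.13  0.84  2.28] (0.4, 0.1, 0.6) [-1.66 -0.36  0.3   1.95  1.25  1.96  2.91]
[-1.55  0.39  0.69  2.26  1.24  1.03  2.21] (0.4, 0.1, 0.6) [-1.53 -0.35  0.22  1.94  1.22  1.91  2.92]
[-1.35  0.34  0.44  2.25  1.28  1.12  2.19] (0.4, 0.1, 0.6) [-1.46 -0.34  0.17  1.94  1.21  1.88  2.93]
[-1.18  0.31  0.25  2.25  1.31  1.19  2.17] (0.4, 0.1, 0.6) [-1.35 -0.33  0.09  1.94  1.19  1.84  2.94]
[-0.91  0.3  -0.06  2.24  1.34  1.28  2.16] (0.4, 0.1, 0.6) [-1.35 -0.33  0.09  1.94  1.19  1.84  2.94]
forward
[ 1.18 -0.49 -0.8   1.46  0.04  0.89 -2.02]
(0.55, 0.1, 0.6) [ 0.87 -0.49 -1.19  1.77  0.64  0.95 -2.89]
(0.55, 0.1, 0.8) [ 1.09 -0.49 -1.15  1.31  0.37  1.16 -2.44]
(0.4, 0.1, 0.8) [ 0.39 -0.49 -0.83  1.45  0.65  1.4  -2.62]
(0.55, -0.1, 0.6) [ 0.86 -0.49 -0.78  1.93  0.51  0.61 -2.54]
(0.7, -0.1, 0.6) [ 1.63 -0.49 -1.36  1.68  0.19  0.5  -2.34]
```

```bash
sed -e "s/^print(q.round(2))//" -e "s/^t0=time.time()/t0=time.time(); M=M@rot('z',np.pi); q0=q0.copy(); q0[6]+=np.pi/" srch2.py > srch4.py; OMP_NUM_THREADS=2 timeout 500 python3 srch4.py | cut -c1-330
```

```text
t 15.17 q [-0.04 -0.49  1.46  0.36 -0.45  2.   -0.99] tcp [-0.207 -0.386  0.977] fkerr 0.0025 tilt,phi [  1.186 -35.588]
pre [0.529 0.144 0.232] [ 0.754 -0.539 -0.375]
[ 1.27 -0.16 -0.85  0.98  0.15  1.11  1.28]
level 13 [((0.4, -0.3, 0.8), np.float64(-0.3)), ((0.4, -0.3, 0.95), np.float64(-0.3)), ((0.4, -0.1, 0.95), np.float64(0.0)), ((0.55, -0.3, 0.6), np.float64(-0.1)), ((0.55, -0.3, 0.8), np.float64(-0.1)), ((0.55, -0.3, 0.95), np.float64(0.1)), ((0.55, -0.1, 0.8), np.float64(0.0)), ((0.55, -0.1, 0.95), np.float64(0.2)), ((0.55, 0.1
OK [(0.55, -0.25, 0.95), (0.4, -0.1, 0.95)] [ 0.94 -0.47 -0.5   1.14  0.04  1.26  1.27] [-0.12  0.47 -0.99  2.22  1.49  1.63 -1.  ]
OK [(0.55, -0.25, 0.95), (0.7, -0.1, 0.95)] [ 0.38  0.27 -1.12  0.67  1.31  1.53  0.82] [-0.01  0.56 -1.15  2.22  1.54  1.74 -1.  ]
level 14 [((0.4, 0.1, 0.8), np.float64(0.7)), ((0.4, 0.1, 0.95), np.float64(0.3)), ((0.55, 0.1, 0.8), np.float64(0.4)), ((0.55, -0.1, 0.45), np.float64(0.9)), ((0.55, -0.1, 0.6), np.float64(0.5)), ((0.7, -0.1, 0.6), np.float64(0.2)), ((0.4, 0.1, 0.6), np.float64(0.8)), ((0.55, 0.1, 0.6), np.f
[... 5188 characters left out ...]
4  1.86  1.49  1.87 -0.81] [-0.07  0.51 -1.07  2.22  1.51  1.68 -1.  ]
OK [(0.55, -0.25, 0.95), (0.55, -0.3, 0.6), (0.55, -0.1, 0.45), (0.55, 0.1, 0.3), (0.7, 0.3, 0.3)] [-0.2   0.76 -1.03  1.63  1.72  1.8  -0.6 ] [ 0.01  0.57 -1.17  2.22  1.54  1.76 -1.  ]
OK [(0.55, -0.25, 0.95), (0.55, -0.1, 0.8), (0.4, 0.1, 0.6), (0.55, 0.3, 0.8), (0.4, 0.3, 0.95)] [-1.69  0.33  0.72  0.56  1.14  2.    0.63] [-1.57  0.4   0.72  2.26  1.23  1.02 -0.93]
level 1 [((0.4, 0.3, 0.8), np.float64(1.2))]
OK [(0.55, -0.25, 0.95), (0.55, -0.1, 0.8), (0.4, 0.1, 0.6), (0.55, 0.3, 0.8), (0.4, 0.3, 0.95), (0.4, 0.3, 0.8)] [-1.9   0.1   0.64  1.17  1.22  2.    0.16] [-1.57  0.39  0.71  2.26  1.23  1.02 -0.93]
level 0 []
```

```bash
python3 mv.py .55 -.25 .95
```

```text
t 15.17 q [-0.04 -0.49  1.46  0.36 -0.45  2.   -0.99] tcp [-0.207 -0.386  0.977] fkerr 0.0025 tilt,phi [  1.186 -35.588]
[ 156. -557.  507.]
```

>>> drive_tool(plan=[{"gripper": -1, "dx": 8, "dy": -28, "dz": 25, "twist": 0}, {"gripper": -1, "dx": 16, "dy": -56, "dz": 51, "twist": 0}, {"gripper": -1, "dx": 23, "dy": -83, "dz": 76, "twist": 0}, {"gripper": -1, "dx": 31, "dy": -111, "dz": 102, "twist": 0}, {"gripper": -1, "dx": 39, "dy": -139, "dz": 127, "twist": 0}])

```text
time: 15.58
tcp_pos: [-0.0456, -0.3583, 0.9708]
orientation: [-3.048, -1.183, -0.72]
force: [-0.8, 2.2, 1.4]
grip_width: 1.003
grip_force: 0.0
```

>>> drive_tool(plan=[{"gripper": -1, "dx": 8, "dy": -28, "dz": 25, "twist": 0}, {"gripper": -1, "dx": 16, "dy": -56, "dz": 51, "twist": 0}, {"gripper": -1, "dx": 23, "dy": -83, "dz": 76, "twist": 0}, {"gripper": -1, "dx": 31, "dy": -111, "dz": 102, "twist": 0}, {"gripper": -1, "dx": 39, "dy": -139, "dz": 127, "twist": 0}])

```text
time: 16.0
tcp_pos: [0.1445, -0.3236, 0.9635]
orientation: [-3.053, -1.182, -0.716]
force: [-0.8, -0.1, 1.1]
grip_width: 1.001
grip_force: 0.0
```

```bash
python3 mv.py .55 -.25 .95
```

```text
t 16.0 q [ 1.1  -0.41  0.29  1.11 -0.63  1.46 -1.07] tcp [ 0.144 -0.324  0.963] fkerr 0.003 tilt,phi [  1.184 -35.52 ]
[  85. -299.  271.]
```

>>> drive_tool(plan=[{"gripper": -1, "dx": 8, "dy": -28, "dz": 25, "twist": -0.12}, {"gripper": -1, "dx": 16, "dy": -56, "dz": 51, "twist": -0.24}, {"gripper": -1, "dx": 24, "dy": -84, "dz": 76, "twist": -0.36}, {"gripper": -1, "dx": 32, "dy": -112, "dz": 102, "twist": -0.48}, {"gripper": -1, "dx": 40, "dy": -140, "dz": 127, "twist": -0.6}])

```text
time: 16.42
tcp_pos: [0.3345, -0.2883, 0.9574]
orientation: [2.217, -0.894, 0.42]
force: [-0.3, -0.5, -0.0]
grip_width: 0.999
grip_force: 0.0
```

>>> drive_tool(plan=[{"gripper": -1, "dx": 25, "dy": -21, "dz": 28, "twist": -0.12}, {"gripper": -1, "dx": 50, "dy": -42, "dz": 56, "twist": -0.24}, {"gripper": -1, "dx": 75, "dy": -63, "dz": 84, "twist": -0.36}, {"gripper": -1, "dx": 100, "dy": -84, "dz": 112, "twist": -0.48}, {"gripper": -1, "dx": 125, "dy": -105, "dz": 140, "twist": -0.6}])

```text
time: 16.83
tcp_pos: [0.5386, -0.2486, 0.9509]
orientation: [1.987, -0.369, 0.794]
force: [1.8, -0.0, -1.1]
grip_width: 0.997
grip_force: 0.0
```

>>> drive_tool(plan=[{"gripper": -1, "dx": 0, "dy": 0, "dz": 0, "twist": -0.12}, {"gripper": -1, "dx": 0, "dy": 0, "dz": 0, "twist": -0.24}, {"gripper": -1, "dx": 0, "dy": 0, "dz": 0, "twist": -0.36}, {"gripper": -1, "dx": 0, "dy": 0, "dz": 0, "twist": -0.48}, {"gripper": -1, "dx": 0, "dy": 0, "dz": 0, "twist": -0.6}])

```text
time: 17.25
tcp_pos: [0.5375, -0.2498, 0.9504]
orientation: [1.966, 0.185, 1.028]
force: [0.7, -0.1, -0.9]
grip_width: 1.002
grip_force: 0.0
```

>>> drive_tool(plan=[{"gripper": -1, "dx": 0, "dy": 0, "dz": 0, "twist": -0.12}, {"gripper": -1, "dx": 0, "dy": 0, "dz": 0, "twist": -0.24}, {"gripper": -1, "dx": 0, "dy": 0, "dz": 0, "twist": -0.36}, {"gripper": -1, "dx": 0, "dy": 0, "dz": 0, "twist": -0.48}, {"gripper": -1, "dx": 0, "dy": 0, "dz": 0, "twist": -0.6}])

```text
time: 17.67
tcp_pos: [0.5374, -0.2498, 0.9504]
orientation: [2.102, 0.727, 1.323]
force: [0.7, 0.8, -0.9]
grip_width: 0.998
grip_force: 0.0
```

```bash
cat > tw.py <<'E'
from push import *
s,M,q=report(); z=M[:,2]; yh=np.cross([0,0,1.],z); yh/=np.linalg.norm(yh)
for sg in(1,-1): print('twist to y=',(sg*yh).round(2),np.arctan2(-(sg*yh)@M[:,0],(sg*yh)@M[:,1]).round(3))
E
python3 tw.py; sed -i -e "s/M=M@rot('z',np.pi); q0=q0.copy(); q0\[6\]+=np.pi//" -e "s/^q=fol(q0,(.55,-.25,.95)); /q=q0/" -e "s/<400/<60/" srch4.py; OMP_NUM_THREADS=2 timeout 500 python3 srch4.py | cut -c1-250 | head -20
```

```text
t 17.67 q [ 1.   -0.17 -0.63  1.01  0.2   1.12  0.53] tcp [ 0.537 -0.25   0.95 ] fkerr 0.0044 tilt,phi [  1.183 -35.489]
twist to y= [ 0.58  0.81 -0.  ] -0.77
twist to y= [-0.58 -0.81  0.  ] 2.371
t 17.67 q [ 1.   -0.17 -0.63  1.01  0.2   1.12  0.53] tcp [ 0.537 -0.25   0.95 ] fkerr 0.0044 tilt,phi [  1.183 -35.489]
pre [0.529 0.144 0.232] [ 0.754 -0.537 -0.378]Traceback (most recent call last):
  File "srch4.py", line 15, in <module>
    q=q0print(q.round(2))
      ^^^^^^^
NameError: name 'q0print' is not defined. Did you mean: 'print'?
```

>>> drive_tool(plan=[{"gripper": -1, "dx": 0, "dy": 0, "dz": 0, "twist": -0.12}, {"gripper": -1, "dx": 0, "dy": 0, "dz": 0, "twist": -0.24}, {"gripper": -1, "dx": 0, "dy": 0, "dz": 0, "twist": -0.36}, {"gripper": -1, "dx": 0, "dy": 0, "dz": 0, "twist": -0.48}, {"gripper": -1, "dx": 0, "dy": 0, "dz": 0, "twist": -0.6}])

```text
time: 18.08
tcp_pos: [0.5375, -0.2497, 0.9504]
orientation: [2.749, 1.149, 2.096]
force: [0.5, -0.1, 0.3]
grip_width: 1.001
grip_force: 0.0
```

>>> drive_tool(plan=[{"gripper": -1, "dx": 0, "dy": 0, "dz": 0, "twist": -0.1}, {"gripper": -1, "dx": 0, "dy": 0, "dz": 0, "twist": -0.17}])

```text
time: 18.25
tcp_pos: [0.5375, -0.2497, 0.9503]
orientation: [3.138, 1.183, 2.518]
force: [0.9, 0.9, 0.5]
grip_width: 0.998
grip_force: 0.0
```

```bash
python3 tw.py; sed -i -e "s/q=q0print/q=q0; print/" srch4.py; OMP_NUM_THREADS=2 timeout 500 python3 srch4.py | cut -c1-250 | head -20
```

```text
t 18.25 q [ 0.9  -0.16 -0.57  1.02  0.25  1.13  1.27] tcp [ 0.538 -0.25   0.95 ] fkerr 0.0043 tilt,phi [  1.183 -35.487]
twist to y= [ 0.58  0.81 -0.  ] -0.002
twist to y= [-0.58 -0.81  0.  ] 3.14
t 18.25 q [ 0.9  -0.16 -0.57  1.02  0.25  1.13  1.27] tcp [ 0.538 -0.25   0.95 ] fkerr 0.0043 tilt,phi [  1.183 -35.487]
pre [0.529 0.144 0.232] [ 0.754 -0.537 -0.379]
[ 0.9  -0.16 -0.57  1.02  0.25  1.13  1.27]
level 13 [((0.4, -0.3, 0.8), np.float64(-0.1)), ((0.4, -0.3, 0.95), np.float64(-0.1)), ((0.4, -0.1, 0.95), np.float64(0.1)), ((0.55, -0.3, 0.6), np.float64(0.2)), ((0.55, -0.3, 0.8), np.float64(0.1)), ((0.55, -0.3, 0.95), np.float64(0.2)), ((0.55, -0
OK [(0.55, -0.25, 0.95), (0.4, -0.1, 0.95)] [ 0.84 -0.45 -0.49  1.13  0.13  1.28  1.25] [-0.12  0.47 -0.99  2.22  1.49  1.63 -0.96]
OK [(0.55, -0.25, 0.95), (0.55, 0.1, 0.95)] [ 0.02  0.16 -1.17  0.79  1.5   1.87  0.66] [-0.23  0.41 -0.85  2.22  1.46  1.55 -0.96]
OK [(0.55, -0.25, 0.95), (0.7, -0.3, 0.8)] [ 0.83  0.04 -0.7   1.21  0.62  0.85  0.96] [-0.    0.55 -1.16  2.22  1.54  1.74 -0.96]
OK [(0.55, -0.25, 0.95), (0.7, -0.3, 0.95)] [
[... 1252 characters left out ...]
-0.1, 0.45)] [ 0.95  0.17 -1.33  1.94  1.54  0.98 -0.24] [ 0.02  0.58 -1.19  2.22  1.55  1.77 -0.96]
OK [(0.55, -0.25, 0.95), (0.55, -0.3, 0.6), (0.7, -0.1, 0.6)] [ 1.17 -0.05 -1.37  1.69  1.08  0.83  0.22] [ 0.01  0.56 -1.17  2.22  1.54  1.75 -0.96]
OK [(0.55, -0.25, 0.95), (0.55, -0.1, 0.8), (0.4, 0.1, 0.6)] [ 0.09 -0.49 -0.81  1.92  0.82  1.31  0.12] [-0.26  0.4  -0.82  2.22  1.45  1.54 -0.96]
OK [(0.55, -0.25, 0.95), (0.55, -0.1, 0.95), (0.7, 0.1, 0.8)] [ 0.23  0.3  -1.25  1.07  1.49  1.66  0.39] [-0.06  0.51 -1.08  2.22  1.51  1.68 -0.96]
OK [(0.55, -0.25, 0.95), (0.55, -0.1, 0.95), (0.7, 0.1, 0.95)] [-0.32  0.43 -1.    0.4   1.78  1.78  0.84] [-0.09  0.48 -1.03  2.22  1.5   1.65 -0.96]
```

```bash
cat > loc.py <<'E'
from h import *
def cloud(n,d):
    c=optics.calibration(n); K=np.array(c["intrinsics"]); v,u=np.mgrid[:400,:640]; 
    p=np.stack([(u-K[0,2])/K[0,0]*d,-(v-K[1,2])/K[1,1]*d,-d],-1); return p@att(c).T+np.array(c["origin"])
if __name__=="__main__":
    for n in("scene","top"):
        d=np.load(n+"0.npy"); P=cloud(n,d)[d>0]
        for nm,c,z0,z1,r in(("blue",(.61,.085),.150,.162,.04),("red",(.617,.21),.150,.162,.04),("rim",(.614,-.236),.110,.122,.05)):
            m=(np.hypot(P[:,0]-c[0],P[:,1]-c[1])<r)&(P[:,2]>z0)&(P[:,2]<z1); Q=P[m]
            (cx,cy),rr=cv2.minEnclosingCircle(Q[:,:2].astype(np.float32)); print(n,nm,m.sum(),'mec',round(cx,4),round(cy,4),round(rr,4),'z',np.median(Q[:,2]).round(4),'mean',Q.mean(0).round(4))
E
python3 loc.py; python3 mv.py .65 -.1 .85
```

```text
scene blue 229 mec 0.6091 0.0819 0.0244 z 0.1544 mean [0.6089 0.0823 0.1544]
scene red 208 mec 0.6178 0.2117 0.0238 z 0.1541 mean [0.6186 0.2106 0.1541]
scene rim 277 mec 0.6155 -0.235 0.0366 z 0.1145 mean [ 0.6161 -0.2359  0.1146]
top blue 357 mec 0.6076 0.0826 0.0225 z 0.1544 mean [0.6071 0.0826 0.1544]
top red 361 mec 0.6176 0.2112 0.0226 z 0.1544 mean [0.617  0.211  0.1543]
top rim 281 mec 0.6147 -0.2349 0.0351 z 0.1154 mean [ 0.6148 -0.2347  0.1152]
t 18.25 q [ 0.9  -0.16 -0.57  1.02  0.25  1.13  1.27] tcp [ 0.538 -0.25   0.95 ] fkerr 0.0043 tilt,phi [  1.183 -35.487]
[ 91. 187.  42.]
```

>>> drive_tool(plan=[{"gripper": -1, "dx": 18, "dy": 36, "dz": 8, "twist": 0}, {"gripper": -1, "dx": 36, "dy": 72, "dz": 16, "twist": 0}, {"gripper": -1, "dx": 54, "dy": 108, "dz": 24, "twist": 0}, {"gripper": -1, "dx": 72, "dy": 144, "dz": 32, "twist": 0}, {"gripper": -1, "dx": 90, "dy": 180, "dz": 40, "twist": 0}])

```text
time: 18.67
tcp_pos: [0.6452, -0.1026, 0.8526]
orientation: [3.13, 1.185, 2.509]
force: [1.6, -0.2, -1.2]
grip_width: 0.999
grip_force: 0.0
```

```bash
cat > pre.py <<'E'
from path import *
s,M,q=report(); z=M[:,2]; b=np.array([.608,.0823,.107])
g=b+.019*z; p1=g-.11*np.array([z[0],z[1],0])/np.hypot(z[0],z[1])+[0,0,.08]; p2=g-.10*z
print('z',z.round(3),'over',p1.round(3),'back',p2.round(3),'grasp',g.round(3))
follow(q,[p1,p2,g,g+[0,0,.15]])
for n,p in(('p1',p1),('p2',p2),('g',g)): print(n,(M.T@(p-s['tcp_pos'])*1000).round(1))
E
OMP_NUM_THREADS=2 python3 pre.py
```

```text
t 18.67 q [ 0.92 -0.09 -1.06  1.18  0.74  1.13  0.76] tcp [ 0.645 -0.103  0.853] fkerr 0.0046 tilt,phi [  1.185 -35.54 ]
z [ 0.754 -0.538 -0.376] over [0.533 0.136 0.18 ] back [0.547 0.126 0.137] grasp [0.622 0.072 0.1  ]
  big step 1.08 [ 0.05  0.59 -1.17  2.25  1.59  1.74 -0.98]
[0.53280933 0.13599838 0.17984988] err 0.0 0.0 [-0.03  0.69 -1.11  2.25  1.62  1.8  -1.06]
[0.54692933 0.1259144  0.13748209] err 0.0 0.0 [-0.05  0.78 -1.04  2.25  1.7   1.8  -1.12]
[0.62232522 0.07206946 0.09984988] err 0.0 0.0 [ 0.06  0.83 -0.92  2.2   1.91  1.68 -1.06]
[0.62232522 0.07206946 0.24984988] err 0.0 0.0 [ 0.22  0.52 -1.1   2.16  1.7   1.54 -0.8 ]
p1 [710.5 125.6  40. ]
p2 [743.2 125.4  72. ]
g [743.2 125.4 172. ]
```

```bash
cat > v.py <<'E'
from push import *
s,M,q0=report(); z=M[:,2]; b=np.array([.608,.0823,.107]); g=b+.019*z; p1=g-.11*np.array([z[0],z[1],0])/np.hypot(z[0],z[1])+[0,0,.08]
def fs(q,pts):
    mx=0; er=0
    for p in pts:
        p=np.array(p); x0=F(q)[0]; n=int(np.ceil(np.linalg.norm(p-x0)/.04))
        for k in range(n):
            t=x0+(p-x0)*(k+1)/n; qn=row(q,t,M); mx=max(mx,abs(qn-q).max()); er=max(er,np.linalg.norm(F(qn)[0]-t)); q=qn
    return mx,er,q
import itertools
for v in itertools.product([.55,.65,.75],[-.1,.05,.2],[.75,.6,.45,.3]):
    m,e,q=fs(q0,[v,p1]); 
    if m<.3 and e<.01: print(v,m.round(2),e.round(3),q.round(2))
E
OMP_NUM_THREADS=2 timeout 500 python3 v.py
```

```text
t 18.67 q [ 0.92 -0.09 -1.06  1.18  0.74  1.13  0.76] tcp [ 0.645 -0.103  0.853] fkerr 0.0046 tilt,phi [  1.185 -35.54 ]
(0.65, -0.1, 0.45) 0.25 0.0 [-0.03  0.69 -1.12  2.25  1.62  1.8  -1.06]
(0.65, -0.1, 0.3) 0.23 0.0 [-0.05  0.67 -1.09  2.25  1.61  1.78 -1.07]
(0.65, 0.05, 0.75) 0.13 0.0 [-0.08  0.64 -1.05  2.25  1.6   1.74 -1.07]
(0.65, 0.05, 0.6) 0.17 0.0 [-0.05  0.67 -1.09  2.25  1.61  1.78 -1.07]
(0.65, 0.05, 0.45) 0.2 0.0 [-0.04  0.68 -1.1   2.25  1.61  1.79 -1.07]
(0.65, 0.05, 0.3) 0.19 0.0 [-0.03  0.69 -1.12  2.25  1.62  1.8  -1.06]
(0.65, 0.2, 0.75) 0.17 0.0 [-0.05  0.66 -1.08  2.25  1.61  1.77 -1.07]
(0.65, 0.2, 0.6) 0.16 0.0 [-0.06  0.66 -1.08  2.25  1.61  1.77 -1.07]
(0.65, 0.2, 0.45) 0.19 0.0 [-0.05  0.67 -1.09  2.25  1.61  1.77 -1.07]
(0.65, 0.2, 0.3) 0.2 0.0 [-0.03  0.68 -1.11  2.25  1.62  1.79 -1.07]
(0.75, -0.1, 0.75) 0.12 0.0 [-0.07  0.65 -1.06  2.25  1.6   1.75 -1.07]
(0.75, -0.1, 0.6) 0.1 0.0 [-0.07  0.65 -1.06  2.25  1.6   1.75 -1.07]
(0.75, -0.1, 0.45) 0.12 0.0 [-0.07  0.65 -1.06  2.25  1.6   1.75 -1.07]
(0.75, -0.1, 0.3) 0.14 0.0 [-0.06  0.66 -1.07  2.25  1.6   1.76 -1.07]
(0.75, 0.05, 0.75) 0.15 0.0 [-0.08  0.64 -1.04  2.25  1.59  1.73 -1.07]
(0.75, 0.05, 0.6) 0.11 0.0 [-0.06  0.66 -1.06  2.25  1.6   1.76 -1.07]
(0.75, 0.05, 0.45) 0.11 0.0 [-0.05  0.67 -1.09  2.25  1.61  1.77 -1.07]
(0.75, 0.05, 0.3) 0.13 0.0 [-0.04  0.67 -1.09  2.25  1.61  1.78 -1.07]
(0.75, 0.2, 0.75) 0.16 0.0 [-0.08  0.65 -1.05  2.25  1.6   1.74 -1.07]
(0.75, 0.2, 0.6) 0.12 0.0 [-0.06  0.66 -1.07  2.25  1.6   1.76 -1.07]
(0.75, 0.2, 0.45) 0.12 0.0 [-0.04  0.68 -1.1   2.25  1.61  1.78 -1.07]
(0.75, 0.2, 0.3) 0.13 0.0 [-0.03  0.69 -1.11  2.25  1.62  1.8  -1.06]
```

```bash
python3 mv.py .75 .05 .6; python3 -c "
from h import *
s,M=tool(); print((M.T@(np.array([.533,.136,.18])-np.array([.75,.05,.6]))*1000).round())"
```

```text
t 18.67 q [ 0.92 -0.09 -1.06  1.18  0.74  1.13  0.76] tcp [ 0.645 -0.103  0.853] fkerr 0.0046 tilt,phi [  1.185 -35.54 ]
[236. 184.  92.]
[474. -58. -52.]
```

>>> drive_tool(plan=[{"gripper": -1, "dx": 24, "dy": 18, "dz": 9, "twist": 0}, {"gripper": -1, "dx": 48, "dy": 37, "dz": 18, "twist": 0}, {"gripper": -1, "dx": 71, "dy": 55, "dz": 28, "twist": 0}, {"gripper": -1, "dx": 95, "dy": 74, "dz": 37, "twist": 0}, {"gripper": -1, "dx": 118, "dy": 92, "dz": 46, "twist": 0}])

```text
time: 19.08
tcp_pos: [0.6973, -0.0274, 0.7261]
orientation: [3.132, 1.185, 2.511]
force: [-0.2, -1.0, -0.4]
grip_width: 0.997
grip_force: 0.0
```

>>> drive_tool(plan=[{"gripper": -1, "dx": 24, "dy": 18, "dz": 9, "twist": 0}, {"gripper": -1, "dx": 48, "dy": 37, "dz": 18, "twist": 0}, {"gripper": -1, "dx": 71, "dy": 55, "dz": 28, "twist": 0}, {"gripper": -1, "dx": 95, "dy": 74, "dz": 37, "twist": 0}, {"gripper": -1, "dx": 118, "dy": 92, "dz": 46, "twist": 0}])

```text
time: 19.5
tcp_pos: [0.7505, 0.049, 0.5986]
orientation: [3.134, 1.183, 2.514]
force: [-0.2, -0.7, 0.1]
grip_width: 1.0
grip_force: 0.0
```

>>> drive_tool(plan=[{"gripper": -1, "dx": 32, "dy": -4, "dz": -4, "twist": 0}, {"gripper": -1, "dx": 64, "dy": -8, "dz": -8, "twist": 0}, {"gripper": -1, "dx": 96, "dy": -12, "dz": -11, "twist": 0}, {"gripper": -1, "dx": 128, "dy": -16, "dz": -14, "twist": 0}, {"gripper": -1, "dx": 160, "dy": -20, "dz": -18, "twist": 0}])

```text
time: 19.92
tcp_pos: [0.6751, 0.0767, 0.4577]
orientation: [3.134, 1.184, 2.512]
force: [0.1, 0.1, -0.4]
grip_width: 0.998
grip_force: 0.0
```

```bash
OMP_NUM_THREADS=2 python3 pre.py;python3 tw.py
```

```text
t 19.92 q [ 0.44  0.27 -1.25  1.85  1.5   1.39 -0.32] tcp [0.675 0.077 0.458] fkerr 0.0036 tilt,phi [  1.184 -35.574]
z [ 0.753 -0.539 -0.377] over [0.533 0.136 0.18 ] back [0.547 0.126 0.138] grasp [0.622 0.072 0.1  ]
[0.53283387 0.13604795 0.1798281 ] err 0.0 0.0 [-0.05  0.67 -1.09  2.25  1.61  1.77 -1.07]
[0.54698584 0.12592851 0.13757492] err 0.0 0.0 [-0.06  0.76 -1.01  2.25  1.69  1.78 -1.12]
[0.62231196 0.07206615 0.0998281 ] err 0.0 0.0 [ 0.05  0.82 -0.89  2.2   1.89  1.66 -1.07]
[0.62231196 0.07206615 0.2498281 ] err 0.0 0.0 [ 0.2   0.5  -1.07  2.16  1.69  1.52 -0.8 ]
p1 [313.9 -35.5 -34.2]
p2 [346.5 -35.6  -2.2]
g [346.5 -35.6  97.8]
t 19.92 q [ 0.44  0.27 -1.25  1.85  1.5   1.39 -0.32] tcp [0.675 0.077 0.458] fkerr 0.0036 tilt,phi [  1.184 -35.574]
twist to y= [ 0.58  0.81 -0.  ] -0.003
twist to y= [-0.58 -0.81  0.  ] 3.138
```

>>> drive_tool(plan=[{"gripper": -1, "dx": 32, "dy": -4, "dz": -4, "twist": 0}, {"gripper": -1, "dx": 64, "dy": -8, "dz": -7, "twist": 0}, {"gripper": -1, "dx": 96, "dy": -11, "dz": -10, "twist": 0}, {"gripper": -1, "dx": 127, "dy": -15, "dz": -14, "twist": 0}, {"gripper": -1, "dx": 157, "dy": -18, "dz": -17, "twist": 0}])

```text
time: 20.33
tcp_pos: [0.604, 0.106, 0.319]
orientation: [3.135, 1.185, 2.514]
force: [-0.0, 0.8, -0.7]
grip_width: 1.0
grip_force: 0.0
```

>>> drive_tool(plan=[{"gripper": -1, "dx": 32, "dy": -4, "dz": -4, "twist": 0}, {"gripper": -1, "dx": 64, "dy": -8, "dz": -7, "twist": 0}, {"gripper": -1, "dx": 96, "dy": -11, "dz": -10, "twist": 0}, {"gripper": -1, "dx": 127, "dy": -15, "dz": -14, "twist": 0}, {"gripper": -1, "dx": 157, "dy": -18, "dz": -17, "twist": 0}])

```text
time: 20.75
tcp_pos: [0.5333, 0.1355, 0.1801]
orientation: [3.136, 1.185, 2.515]
force: [0.7, -0.4, -0.7]
grip_width: 0.999
grip_force: 0.0
```

```bash
OMP_NUM_THREADS=2 python3 pre.py; python3 -c "
from h import *
a,_=optics.snapshot('scene'); b,_=optics.snapshot('wrist')
cv2.imwrite('pics/p1.png',np.vstack([cv2.resize(a[100:300,250:490],(480,400)),cv2.resize(b,(480,300))])[:600])
cv2.imwrite('pics/p1.png',np.hstack([cv2.resize(a[100:300,250:490],(400,333)),cv2.resize(b[:, :],(400,333))]))"
```

```text
t 20.75 q [-0.05  0.67 -1.09  2.25  1.61  1.78 -1.07] tcp [0.533 0.135 0.18 ] fkerr 0.0027 tilt,phi [  1.185 -35.561]
z [ 0.754 -0.539 -0.377] over [0.533 0.136 0.18 ] back [0.547 0.126 0.138] grasp [0.622 0.072 0.1  ]
[0.53282655 0.13602742 0.17984282] err 0.0 0.0 [-0.05  0.67 -1.09  2.25  1.61  1.78 -1.06]
[0.54695517 0.12592952 0.1375122 ] err 0.0 0.0 [-0.06  0.76 -1.02  2.25  1.69  1.78 -1.12]
[0.62231916 0.07206592 0.09984282] err 0.0 0.0 [ 0.05  0.82 -0.9   2.2   1.9   1.67 -1.06]
[0.62231916 0.07206592 0.24984282] err 0.0 0.0 [ 0.2   0.5  -1.08  2.16  1.7   1.53 -0.8 ]
p1 [ 0.5  0.1 -0.6]
p2 [33.1  0.1 31.4]
g [3.310e+01 1.000e-01 1.314e+02]
```

View pics/p1.png

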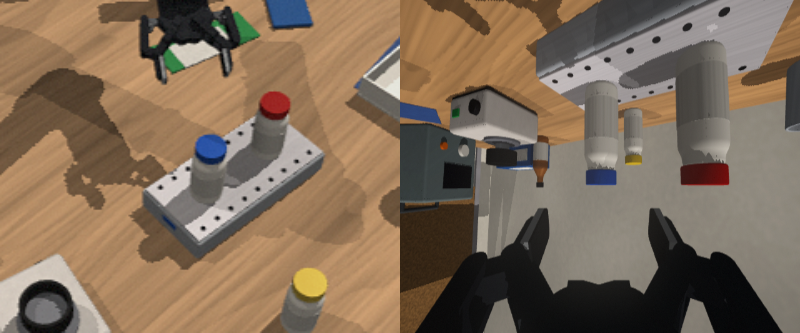

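The left crop shows the blue-capped jar at (210,170), with the red one beside it at (275,125). In the wrist view the blue jar at (601,150) is centred between the open fingers (540 and 655). Approaching to grasp.

>>> drive_tool(plan=[{"gripper": -1, "dx": 17, "dy": 0, "dz": 16, "twist": 0}, {"gripper": -1, "dx": 33, "dy": 0, "dz": 31, "twist": 0}, {"gripper": -1, "dx": 33, "dy": 0, "dz": 55, "twist": 0}, {"gripper": -1, "dx": 33, "dy": 0, "dz": 80, "twist": 0}, {"gripper": -1, "dx": 33, "dy": 0, "dz": 105, "twist": 0}])

```text
time: 21.27
tcp_pos: [0.6055, 0.086, 0.1129]
orientation: [3.128, 1.186, 2.507]
force: [0.7, -0.3, -0.5]
grip_width: 0.997
grip_force: 0.0
```

>>> drive_tool(plan=[{"gripper": -1, "dx": 0, "dy": 0, "dz": 14, "twist": 0}, {"gripper": -1, "dx": 0, "dy": 0, "dz": 26, "twist": 0}, {"gripper": -1, "dx": 0, "dy": 0, "dz": 26, "twist": 0}])

```text
time: 21.52
tcp_pos: [0.625, 0.0699, 0.1031]
orientation: [3.129, 1.187, 2.503]
force: [-0.1, -0.5, 0.8]
grip_width: 0.999
grip_force: 0.0
```

>>> drive_tool(plan=[{"gripper": 1, "dx": 0, "dy": 0, "dz": 0, "twist": 0}, {"gripper": 1, "dx": 0, "dy": 0, "dz": 0, "twist": 0}, {"gripper": 1, "dx": 0, "dy": 0, "dz": 0, "twist": 0}, {"gripper": 1, "dx": 0, "dy": 0, "dz": 0, "twist": 0}, {"gripper": 1, "dx": 0, "dy": 0, "dz": 0, "twist": 0}])

```text
time: 21.93
tcp_pos: [0.6238, 0.0744, 0.1038]
orientation: [3.124, 1.187, 2.506]
force: [-0.9, 1.4, 1.7]
grip_width: 0.567
grip_force: 61.8
```

>>> drive_tool(plan=[{"gripper": 1, "dx": 0, "dy": 0, "dz": 0, "twist": 0}, {"gripper": 1, "dx": 0, "dy": 0, "dz": 0, "twist": 0}])

```text
time: 22.1
tcp_pos: [0.624, 0.0743, 0.1039]
orientation: [3.124, 1.187, 2.505]
force: [-2.0, 2.5, 4.8]
grip_width: 0.567
grip_force: 62.0
```

```bash
OMP_NUM_THREADS=2 python3 pre.py; python3 -c "
from h import *
s=get_state();print(s['grip_width'],s['grip_force'],s['force'])
b,_=optics.snapshot('scene')
cv2.imwrite('pics/g.png',cv2.resize(b[100:300,250:490],(480,400)))"
```

```text
t 22.1 q [ 0.05  0.82 -0.9   2.2   1.89  1.67 -1.07] tcp [0.624 0.074 0.104] fkerr 0.0026 tilt,phi [  1.188 -35.374]
z [ 0.756 -0.537 -0.374] over [0.533 0.136 0.18 ] back [0.547 0.126 0.137] grasp [0.622 0.072 0.1  ]
[0.53266926 0.13576994 0.17989531] err 0.0 0.0 [-0.05  0.67 -1.09  2.25  1.61  1.78 -1.07]
[0.54673947 0.12578287 0.1372884 ] err 0.0 0.0 [-0.07  0.76 -1.01  2.25  1.69  1.78 -1.13]
[0.62236975 0.07210031 0.09989531] err 0.0 0.0 [ 0.04  0.82 -0.89  2.2   1.9   1.66 -1.07]
[0.62236975 0.07210031 0.24989531] err 0.0 0.0 [ 0.2   0.5  -1.08  2.16  1.7   1.53 -0.8 ]
p1 [ -29.3   -2.5 -130.5]
p2 [  3.7  -2.8 -98.6]
g [ 3.7 -2.8  1.4]
0.5674285046560661 61.969144572503865 [-2.00046674  2.51156937  4.76086811]
```

View pics/g.png

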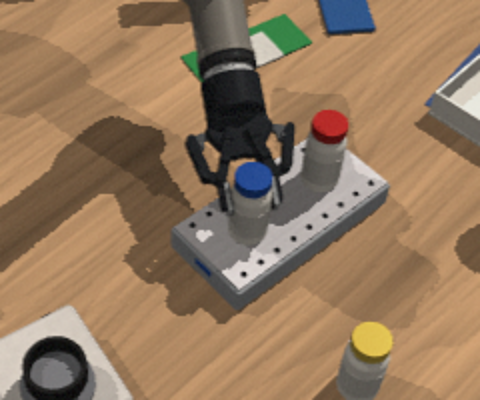

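>>> drive_tool(plan=[{"gripper": 1, "dx": -19, "dy": 0, "dz": -8, "twist": 0}, {"gripper": 1, "dx": -50, "dy": 0, "dz": -20, "twist": 0}, {"gripper": 1, "dx": -85, "dy": 0, "dz": -34, "twist": 0}, {"gripper": 1, "dx": -120, "dy": 0, "dz": -48, "twist": 0}, {"gripper": 1, "dx": -155, "dy": 0, "dz": -62, "twist": 0}])

```text
time: 22.57
tcp_pos: [0.6232, 0.0717, 0.2697]
orientation: [3.133, 1.183, 2.512]
force: [1.8, 0.4, -0.8]
grip_width: 0.57
grip_force: 62.2
```

>>> drive_tool(plan=[{"gripper": 1, "dx": -35, "dy": 0, "dz": -14, "twist": 0}, {"gripper": 1, "dx": -50, "dy": 0, "dz": -20, "twist": 0}, {"gripper": 1, "dx": -50, "dy": 0, "dz": -20, "twist": 0}])

```text
time: 22.82
tcp_pos: [0.6245, 0.0725, 0.3287]
orientation: [3.111, 1.191, 2.491]
force: [0.2, 0.6, -1.7]
grip_width: 0.563
grip_force: 62.3
```

```bash
cat > cap.py <<'E'
from loc import *
# cap centre (blue pixels) from both cameras
s,M=tool(); t=s['tcp_pos']; print('tcp',t.round(4),'tilt q',s['q'].round(2),'f',s['force'].round(1),'gw',round(s['grip_width'],3))
top=t[2]-.104+.155
for n in("scene","top"):
    im,d=optics.snapshot(n); P=cloud(n,d); hsv=cv2.cvtColor(im,cv2.COLOR_BGR2HSV)
    m=(d>0)&(np.hypot(P[...,0]-t[0],P[...,1]-t[1])<.08)&(P[...,2]>t[2])&(hsv[...,0]>95)&(hsv[...,0]<130)&(hsv[...,1]>120)
    Q=P[m]
    if len(Q)<20: print(n,'few',len(Q)); continue
    zt=np.percentile(Q[:,2],90); T=Q[Q[:,2]>zt-.006]; (cx,cy),r=cv2.minEnclosingCircle(T[:,:2].astype(np.float32))
    A=np.c_[T[:,:2],np.ones(len(T))]; nx,ny,_=np.linalg.lstsq(A,T[:,2],rcond=None)[0]
    print(n,len(T),'centre',round(cx,4),round(cy,4),'r',round(r,4),'ztop',np.median(T[:,2]).round(4),'slope',nx.round(3),ny.round(3),'cap-tcp',(np.array([cx,cy,np.median(T[:,2])])-t).round(4))
E
python3 cap.py
```

```text
tcp [0.6245 0.0725 0.3287] tilt q [ 0.3   0.35 -1.16  2.1   1.59  1.44 -0.65] f [ 0.2  0.6 -1.7] gw 0.563
scene 294 centre 0.6084 0.0803 r 0.0242 ztop 0.3789 slope -0.007 0.017 cap-tcp [-0.0161  0.0078  0.0502]
top 629 centre 0.6074 0.0807 r 0.0224 ztop 0.376 slope 0.016 0.003 cap-tcp [-0.0171  0.0082  0.0473]
```

>>> drive_tool(plan=[{"gripper": 1, "dx": 0, "dy": 0, "dz": 0, "twist": -0.12}, {"gripper": 1, "dx": 0, "dy": 0, "dz": 0, "twist": -0.24}, {"gripper": 1, "dx": 0, "dy": 0, "dz": 0, "twist": -0.36}, {"gripper": 1, "dx": 0, "dy": 0, "dz": 0, "twist": -0.48}, {"gripper": 1, "dx": 0, "dy": 0, "dz": 0, "twist": -0.6}])

```text
time: 23.33
tcp_pos: [0.6231, 0.0709, 0.32]
orientation: [-2.196, 0.865, -2.694]
force: [0.7, -0.5, -2.2]
grip_width: 0.562
grip_force: 62.2
```

>>> drive_tool(plan=[{"gripper": 1, "dx": 0, "dy": 0, "dz": 0, "twist": -0.12}, {"gripper": 1, "dx": 0, "dy": 0, "dz": 0, "twist": -0.24}, {"gripper": 1, "dx": 0, "dy": 0, "dz": 0, "twist": -0.36}, {"gripper": 1, "dx": 0, "dy": 0, "dz": 0, "twist": -0.48}, {"gripper": 1, "dx": 0, "dy": 0, "dz": 0, "twist": -0.6}])

```text
time: 23.75
tcp_pos: [0.6231, 0.0709, 0.32]
orientation: [-1.985, 0.338, -2.337]
force: [0.5, 0.6, -1.9]
grip_width: 0.567
grip_force: 62.2
```

>>> drive_tool(plan=[{"gripper": 1, "dx": 0, "dy": 0, "dz": 0, "twist": -0.12}, {"gripper": 1, "dx": 0, "dy": 0, "dz": 0, "twist": -0.24}, {"gripper": 1, "dx": 0, "dy": 0, "dz": 0, "twist": -0.36}, {"gripper": 1, "dx": 0, "dy": 0, "dz": 0, "twist": -0.48}, {"gripper": 1, "dx": 0, "dy": 0, "dz": 0, "twist": -0.6}])

```text
time: 24.17
tcp_pos: [0.6231, 0.0709, 0.32]
orientation: [-1.97, -0.216, -2.102]
force: [-0.2, 0.4, -1.6]
grip_width: 0.566
grip_force: 62.2
```

>>> drive_tool(plan=[{"gripper": 1, "dx": 0, "dy": 0, "dz": 0, "twist": -0.12}, {"gripper": 1, "dx": 0, "dy": 0, "dz": 0, "twist": -0.24}, {"gripper": 1, "dx": 0, "dy": 0, "dz": 0, "twist": -0.36}, {"gripper": 1, "dx": 0, "dy": 0, "dz": 0, "twist": -0.48}, {"gripper": 1, "dx": 0, "dy": 0, "dz": 0, "twist": -0.6}])

```text
time: 24.58
tcp_pos: [0.6231, 0.0709, 0.32]
orientation: [-2.119, -0.754, -1.796]
force: [-0.0, -0.8, -1.6]
grip_width: 0.57
grip_force: 62.2
```

>>> drive_tool(plan=[{"gripper": 1, "dx": 0, "dy": 0, "dz": 0, "twist": -0.12}, {"gripper": 1, "dx": 0, "dy": 0, "dz": 0, "twist": -0.24}, {"gripper": 1, "dx": 0, "dy": 0, "dz": 0, "twist": -0.36}, {"gripper": 1, "dx": 0, "dy": 0, "dz": 0, "twist": -0.48}, {"gripper": 1, "dx": 0, "dy": 0, "dz": 0, "twist": -0.6}])

```text
time: 25.0
tcp_pos: [0.6231, 0.071, 0.32]
orientation: [-2.82, -1.159, -0.97]
force: [0.7, -0.5, -1.1]
grip_width: 0.566
grip_force: 62.2
```

>>> drive_tool(plan=[{"gripper": 1, "dx": 0, "dy": 0, "dz": 0, "twist": -0.08}, {"gripper": 1, "dx": 0, "dy": 0, "dz": 0, "twist": -0.08}, {"gripper": 1, "dx": 0, "dy": 0, "dz": 0, "twist": -0.08}])

```text
time: 25.25
tcp_pos: [0.6234, 0.0712, 0.3211]
orientation: [-2.98, -1.178, -0.795]
force: [0.2, -0.1, -1.5]
grip_width: 0.57
grip_force: 62.2
```

```bash
python3 tw.py; python3 -c "
from h import *
b,_=optics.snapshot('scene')
cv2.imwrite('pics/f.png',cv2.resize(b[60:300,250:490],(480,480)))"
```

```text
t 25.25 q [ 0.24  0.33 -1.08  2.11  1.57  1.4   2.42] tcp [0.623 0.071 0.321] fkerr 0.003 tilt,phi [  1.183 -35.567]
twist to y= [ 0.58  0.81 -0.  ] 3.075
twist to y= [-0.58 -0.81  0.  ] -0.066
```

View pics/f.png

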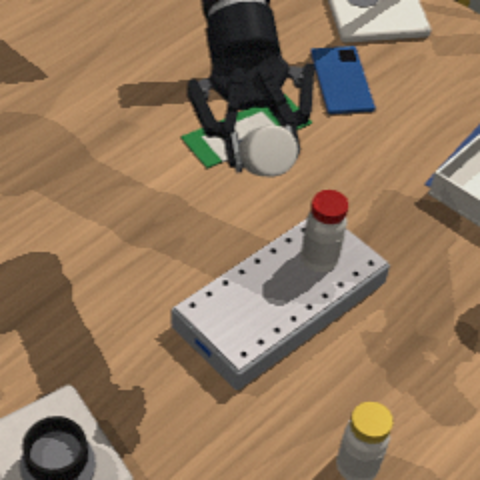

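>>> drive_tool(plan=[{"gripper": 1, "dx": 0, "dy": 0, "dz": 0, "twist": 0.12}, {"gripper": 1, "dx": 0, "dy": 0, "dz": 0, "twist": 0.24}, {"gripper": 1, "dx": 0, "dy": 0, "dz": 0, "twist": 0.36}, {"gripper": 1, "dx": 0, "dy": 0, "dz": 0, "twist": 0.48}, {"gripper": 1, "dx": 0, "dy": 0, "dz": 0, "twist": 0.6}])

```text
time: 25.72
tcp_pos: [0.6237, 0.0715, 0.3228]
orientation: [-2.148, -0.809, -1.751]
force: [0.0, 1.0, -1.9]
grip_width: 0.567
grip_force: 62.3
```

>>> drive_tool(plan=[{"gripper": 1, "dx": 0, "dy": 0, "dz": 0, "twist": 0.12}, {"gripper": 1, "dx": 0, "dy": 0, "dz": 0, "twist": 0.24}, {"gripper": 1, "dx": 0, "dy": 0, "dz": 0, "twist": 0.36}, {"gripper": 1, "dx": 0, "dy": 0, "dz": 0, "twist": 0.48}, {"gripper": 1, "dx": 0, "dy": 0, "dz": 0, "twist": 0.6}])

```text
time: 26.13
tcp_pos: [0.6237, 0.0715, 0.3228]
orientation: [-1.972, -0.274, -2.076]
force: [0.6, 0.5, -1.4]
grip_width: 0.561
grip_force: 62.3
```

>>> drive_tool(plan=[{"gripper": 1, "dx": 0, "dy": 0, "dz": 0, "twist": 0.12}, {"gripper": 1, "dx": 0, "dy": 0, "dz": 0, "twist": 0.24}, {"gripper": 1, "dx": 0, "dy": 0, "dz": 0, "twist": 0.36}, {"gripper": 1, "dx": 0, "dy": 0, "dz": 0, "twist": 0.48}, {"gripper": 1, "dx": 0, "dy": 0, "dz": 0, "twist": 0.6}])

```text
time: 26.55
tcp_pos: [0.6237, 0.0714, 0.3228]
orientation: [-1.973, 0.28, -2.308]
force: [-0.6, 0.4, -1.2]
grip_width: 0.565
grip_force: 62.3
```

>>> drive_tool(plan=[{"gripper": 1, "dx": 0, "dy": 0, "dz": 0, "twist": 0.12}, {"gripper": 1, "dx": 0, "dy": 0, "dz": 0, "twist": 0.24}, {"gripper": 1, "dx": 0, "dy": 0, "dz": 0, "twist": 0.36}, {"gripper": 1, "dx": 0, "dy": 0, "dz": 0, "twist": 0.48}, {"gripper": 1, "dx": 0, "dy": 0, "dz": 0, "twist": 0.6}])

```text
time: 26.97
tcp_pos: [0.6237, 0.0714, 0.3228]
orientation: [-2.151, 0.815, -2.636]
force: [-0.5, -0.8, -1.5]
grip_width: 0.564
grip_force: 62.3
```

>>> drive_tool(plan=[{"gripper": 1, "dx": 0, "dy": 0, "dz": 0, "twist": 0.12}, {"gripper": 1, "dx": 0, "dy": 0, "dz": 0, "twist": 0.24}, {"gripper": 1, "dx": 0, "dy": 0, "dz": 0, "twist": 0.36}, {"gripper": 1, "dx": 0, "dy": 0, "dz": 0, "twist": 0.48}, {"gripper": 1, "dx": 0, "dy": 0, "dz": 0, "twist": 0.6}])

```text
time: 27.38
tcp_pos: [0.6237, 0.0715, 0.3228]
orientation: [-2.977, 1.18, 2.699]
force: [-0.5, 0.0, -1.4]
grip_width: 0.566
grip_force: 62.3
```

>>> drive_tool(plan=[{"gripper": 1, "dx": 0, "dy": 0, "dz": 0, "twist": 0.07}, {"gripper": 1, "dx": 0, "dy": 0, "dz": 0, "twist": 0.07}])

```text
time: 27.55
tcp_pos: [0.6237, 0.0714, 0.3229]
orientation: [-3.135, 1.185, 2.528]
force: [-0.1, -0.1, -1.7]
grip_width: 0.568
grip_force: 62.3
```

```bash
python3 tw.py
cat > cup.py <<'E'
from path import *
s,M,q=report()
A=np.array([.632,-.243,.30]); B=A*[1,1,0]+[0,0,.16]
follow(q,[A,B]); print((M.T@(A-s['tcp_pos'])*1000).round(), 'down1m',(M.T@[0,0,-1000]).round())
for m in([.62,-.09,.32],[.65,-.09,.34]): follow(q,[m,A,B])
E
OMP_NUM_THREADS=2 python3 cup.py; python3 cap.py
```

```text
t 27.55 q [ 0.3   0.35 -1.15  2.11  1.59  1.44 -0.64] tcp [0.624 0.071 0.323] fkerr 0.0031 tilt,phi [  1.185 -35.528]
twist to y= [ 0.58  0.81 -0.  ] 0.003
twist to y= [-0.58 -0.81  0.  ] -3.139
t 27.55 q [ 0.3   0.35 -1.15  2.11  1.59  1.44 -0.64] tcp [0.624 0.071 0.323] fkerr 0.0031 tilt,phi [  1.185 -35.528]
[ 0.632 -0.243  0.3  ] err 0.0 0.0 [ 0.91  0.18 -0.93  2.26  2.08  0.74 -0.76]
[ 0.632 -0.243  0.16 ] err 0.0 0.0 [ 0.61  0.49 -0.64  2.35  2.38  1.05 -1.05]
[ -49. -251.  184.] down1m [927.   2. 376.]
[0.62, -0.09, 0.32] err 0.0 0.0 [ 0.66  0.14 -1.07  2.25  1.72  1.   -0.65]
[ 0.632 -0.243  0.3  ] err 0.0 0.0 [ 0.91  0.18 -0.92  2.26  2.08  0.74 -0.76]
[ 0.632 -0.243  0.16 ] err 0.0 0.0 [ 0.61  0.48 -0.64  2.35  2.38  1.05 -1.05]
[0.65, -0.09, 0.34] err 0.0 0.0 [ 0.67  0.17 -1.07  2.17  1.71  1.   -0.57]
[ 0.632 -0.243  0.3  ] err 0.0 0.0 [ 0.92  0.18 -0.94  2.26  2.08  0.75 -0.76]
[ 0.632 -0.243  0.16 ] err 0.0 0.0 [ 0.62  0.49 -0.65  2.34  2.38  1.05 -1.05]
tcp [0.6237 0.0714 0.3229] tilt q [ 0.3   0.35 -1.15  2.11  1.59  1.44 -0.64] f [-0.1 -0.1 -1.7] gw 0.568
scene 298 centre 0.6077 0.0799 r 0.0245 ztop 0.3731 slope -0.019 0.006 cap-tcp [-0.016   0.0084  0.0502]
top 626 centre 0.608 0.0805 r 0.0222 ztop 0.3736 slope 0.005 -0.001 cap-tcp [-0.0157  0.0091  0.0508]
```

>>> drive_tool(plan=[{"gripper": 1, "dx": -6, "dy": -31, "dz": 23, "twist": 0}, {"gripper": 1, "dx": -12, "dy": -62, "dz": 46, "twist": 0}, {"gripper": 1, "dx": -18, "dy": -93, "dz": 68, "twist": 0}, {"gripper": 1, "dx": -24, "dy": -124, "dz": 91, "twist": 0}, {"gripper": 1, "dx": -30, "dy": -155, "dz": 114, "twist": 0}])

```text
time: 28.07
tcp_pos: [0.6289, -0.1239, 0.3093]
orientation: [-3.127, 1.186, 2.539]
force: [1.2, 0.4, -0.8]
grip_width: 0.564
grip_force: 62.4
```

>>> drive_tool(plan=[{"gripper": 1, "dx": -6, "dy": -31, "dz": 23, "twist": 0}, {"gripper": 1, "dx": -12, "dy": -62, "dz": 46, "twist": 0}, {"gripper": 1, "dx": -19, "dy": -96, "dz": 70, "twist": 0}, {"gripper": 1, "dx": -19, "dy": -96, "dz": 70, "twist": 0}])

```text
time: 28.4
tcp_pos: [0.6281, -0.2547, 0.3003]
orientation: [-3.124, 1.186, 2.521]
force: [-0.8, -1.3, -2.9]
grip_width: 0.565
grip_force: 62.6
```

```bash
python3 cap.py; python3 mv.py .631 -.2437 .19; python3 tw.py
```

```text
tcp [ 0.6281 -0.2547  0.3003] tilt q [ 0.95  0.18 -0.94  2.27  2.09  0.75 -0.76] f [-0.8 -1.3 -2.9] gw 0.565
scene 427 centre 0.6141 -0.2452 r 0.0229 ztop 0.3505 slope -0.023 -0.009 cap-tcp [-0.014   0.0095  0.0502]
top 570 centre 0.6141 -0.2403 r 0.0227 ztop 0.3511 slope 0.006 -0.025 cap-tcp [-0.0139  0.0145  0.0508]
t 28.5 q [ 0.94  0.18 -0.95  2.27  2.09  0.75 -0.76] tcp [ 0.631 -0.246  0.3  ] fkerr 0.0033 tilt,phi [  1.185 -35.792]
[103.   2.  40.]
t 28.5 q [ 0.94  0.18 -0.95  2.27  2.09  0.75 -0.76] tcp [ 0.631 -0.246  0.3  ] fkerr 0.0033 tilt,phi [  1.185 -35.792]
twist to y= [ 0.58  0.81 -0.  ] 0.005
twist to y= [-0.58 -0.81  0.  ] -3.136
```

>>> drive_tool(plan=[{"gripper": 1, "dx": 30, "dy": 1, "dz": 12, "twist": 0}, {"gripper": 1, "dx": 60, "dy": 1, "dz": 24, "twist": 0}, {"gripper": 1, "dx": 90, "dy": 2, "dz": 35, "twist": 0}, {"gripper": 1, "dx": 103, "dy": 2, "dz": 40, "twist": 0}, {"gripper": 1, "dx": 103, "dy": 2, "dz": 40, "twist": 0}])

```text
time: 28.92
tcp_pos: [0.631, -0.2374, 0.1851]
orientation: [-3.131, 1.177, 2.538]
force: [-0.0, 0.1, -1.6]
grip_width: 0.563
grip_force: 62.6
```

>>> drive_tool(plan=[{"gripper": 1, "dx": 0, "dy": 0, "dz": 0, "twist": 0}, {"gripper": 1, "dx": 0, "dy": 0, "dz": 0, "twist": 0}])

```text
time: 29.08
tcp_pos: [0.6334, -0.239, 0.1926]
orientation: [-3.133, 1.189, 2.533]
force: [0.8, 0.5, -1.0]
grip_width: 0.565
grip_force: 62.6
```

```bash
python3 cap.py; python3 mv.py .631 -.2437 .17; python3 tw.py; python3 -c "
from h import *
b,_=optics.snapshot('scene')
cv2.imwrite('pics/c.png',cv2.resize(b[180:360,180:400],(660,540)))"
```

```text
tcp [ 0.6334 -0.239   0.1926] tilt q [ 0.84  0.48 -0.91  2.34  2.31  1.07 -0.9 ] f [ 0.8  0.5 -1. ] gw 0.565
scene 357 centre 0.6181 -0.2298 r 0.0238 ztop 0.2428 slope -0.016 -0.001 cap-tcp [-0.0153  0.0092  0.0501]
top 408 centre 0.618 -0.2296 r 0.0221 ztop 0.2442 slope 0.006 -0.015 cap-tcp [-0.0154  0.0094  0.0516]
t 29.18 q [ 0.84  0.48 -0.91  2.34  2.31  1.07 -0.9 ] tcp [ 0.633 -0.24   0.193] fkerr 0.003 tilt,phi [  1.19  -35.444]
[22. -4.  9.]
t 29.18 q [ 0.84  0.48 -0.91  2.34  2.31  1.07 -0.9 ] tcp [ 0.633 -0.24   0.193] fkerr 0.003 tilt,phi [  1.19  -35.444]
twist to y= [ 0.58  0.81 -0.  ] 0.003
twist to y= [-0.58 -0.81  0.  ] -3.138
```

View pics/c.png

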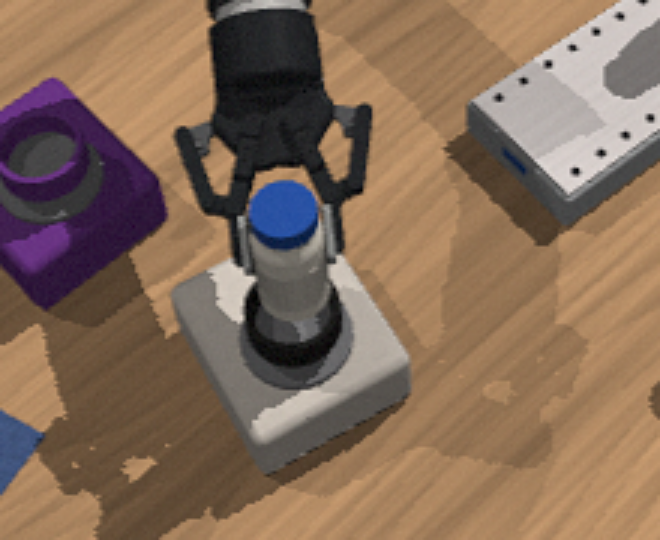

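The jar hangs upright above the black cup, with its cap at (285,210) and the cup at (293,325) in the crop. By depth it is about 6 mm off along tool y, so I'll correct that and lower.

>>> drive_tool(plan=[{"gripper": 1, "dx": 0, "dy": -5, "dz": 0, "twist": 0}, {"gripper": 1, "dx": 0, "dy": -5, "dz": 0, "twist": 0}, {"gripper": 1, "dx": 10, "dy": -5, "dz": 4, "twist": 0}, {"gripper": 1, "dx": 19, "dy": -5, "dz": 8, "twist": 0}, {"gripper": 1, "dx": 19, "dy": -5, "dz": 8, "twist": 0}])

```text
time: 29.65
tcp_pos: [0.6283, -0.2451, 0.1684]
orientation: [-3.13, 1.183, 2.533]
force: [0.5, 0.3, -1.0]
grip_width: 0.567
grip_force: 62.6
```

>>> drive_tool(plan=[{"gripper": 1, "dx": 0, "dy": 0, "dz": 0, "twist": 0}, {"gripper": 1, "dx": 0, "dy": 0, "dz": 0, "twist": 0}])

```text
time: 29.82
tcp_pos: [0.6296, -0.2447, 0.1709]
orientation: [-3.132, 1.187, 2.533]
force: [-0.1, 0.2, -1.2]
grip_width: 0.563
grip_force: 62.6
```

```bash
python3 cap.py; python3 mv.py .631 -.2437 .156; python3 tw.py
```

```text
tcp [ 0.6296 -0.2447  0.1709] tilt q [ 0.83  0.54 -0.89  2.35  2.36  1.11 -0.92] f [-0.1  0.2 -1.2] gw 0.563
scene 350 centre 0.6143 -0.2361 r 0.0231 ztop 0.2211 slope -0.016 -0.007 cap-tcp [-0.0153  0.0086  0.0502]
top 385 centre 0.6139 -0.2346 r 0.0219 ztop 0.2221 slope 0.001 -0.028 cap-tcp [-0.0156  0.0101  0.0512]
t 29.92 q [ 0.83  0.54 -0.89  2.35  2.36  1.11 -0.92] tcp [ 0.63  -0.245  0.171] fkerr 0.0029 tilt,phi [  1.188 -35.505]
[14.  2.  6.]
t 29.92 q [ 0.83  0.54 -0.89  2.35  2.36  1.11 -0.92] tcp [ 0.63  -0.245  0.171] fkerr 0.0029 tilt,phi [  1.188 -35.505]
twist to y= [ 0.58  0.81 -0.  ] 0.004
twist to y= [-0.58 -0.81  0.  ] -3.138
```

Cap at (0.614, -0.2355) against the cup at (0.615, -0.235), so it is centred. Lowering to contact while watching the force.

>>> drive_tool(plan=[{"gripper": 1, "dx": 6, "dy": 0, "dz": 2.5, "twist": 0}, {"gripper": 1, "dx": 12, "dy": 0, "dz": 5, "twist": 0}, {"gripper": 1, "dx": 14, "dy": 0, "dz": 6, "twist": 0}, {"gripper": 1, "dx": 14, "dy": 0, "dz": 6, "twist": 0}])

```text
time: 30.25
tcp_pos: [0.6291, -0.2448, 0.1534]
orientation: [-3.131, 1.184, 2.533]
force: [-1.0, 0.4, -0.9]
grip_width: 0.563
grip_force: 62.6
```

>>> drive_tool(plan=[{"gripper": 1, "dx": 2, "dy": 0, "dz": 1, "twist": 0}, {"gripper": 1, "dx": 2, "dy": 0, "dz": 1, "twist": 0}, {"gripper": 1, "dx": 2, "dy": 0, "dz": 1, "twist": 0}])

```text
time: 30.5
tcp_pos: [0.63, -0.2449, 0.153]
orientation: [-3.132, 1.187, 2.532]
force: [-0.6, -0.3, -0.4]
grip_width: 0.567
grip_force: 62.7
```

>>> drive_tool(plan=[{"gripper": 1, "dx": 2, "dy": 0, "dz": 1, "twist": 0}, {"gripper": 1, "dx": 2, "dy": 0, "dz": 1, "twist": 0}, {"gripper": 1, "dx": 2, "dy": 0, "dz": 1, "twist": 0}])

```text
time: 30.75
tcp_pos: [0.6303, -0.2451, 0.1514]
orientation: [-3.132, 1.189, 2.533]
force: [-1.7, -0.0, 4.1]
grip_width: 0.563
grip_force: 62.9
```

```bash
python3 cap.py; python3 mv.py .631 -.2437 .148
```

```text
tcp [ 0.6303 -0.2451  0.1514] tilt q [ 0.81  0.59 -0.87  2.35  2.39  1.16 -0.94] f [-1.7 -0.   4.1] gw 0.563
scene 339 centre 0.6161 -0.2361 r 0.0233 ztop 0.2018 slope -0.02 0.005 cap-tcp [-0.0143  0.009   0.0504]
top 363 centre 0.6145 -0.2349 r 0.0215 ztop 0.2023 slope 0.003 -0.019 cap-tcp [-0.0158  0.0102  0.0509]
t 30.85 q [ 0.81  0.59 -0.87  2.35  2.39  1.16 -0.94] tcp [ 0.63  -0.245  0.151] fkerr 0.0029 tilt,phi [  1.188 -35.5  ]
[3. 2. 1.]
```

>>> drive_tool(plan=[{"gripper": 1, "dx": 2, "dy": 0, "dz": 1, "twist": 0}, {"gripper": 1, "dx": 3.5, "dy": 0, "dz": 1.5, "twist": 0}, {"gripper": 1, "dx": 3.5, "dy": 0, "dz": 1.5, "twist": 0}, {"gripper": 1, "dx": 3.5, "dy": 0, "dz": 1.5, "twist": 0}])

```text
time: 31.18
tcp_pos: [0.6304, -0.2452, 0.1476]
orientation: [-3.132, 1.189, 2.533]
force: [-2.8, 0.5, 6.4]
grip_width: 0.566
grip_force: 63.1
```

>>> drive_tool(plan=[{"gripper": 1, "dx": 0, "dy": 0, "dz": 0, "twist": 0}, {"gripper": 1, "dx": 0, "dy": 0, "dz": 0, "twist": 0}])

```text
time: 31.35
tcp_pos: [0.6304, -0.2452, 0.1476]
orientation: [-3.132, 1.189, 2.533]
force: [-3.0, 0.1, 5.4]
grip_width: 0.564
grip_force: 63.1
```

```bash
python3 cap.py;  python3 -c "
from h import *
for i in range(3):
    optics.snapshot('scene'); s=get_state(); print(s['force'].round(2), s['tcp_pos'].round(4))"
```

```text
tcp [ 0.6304 -0.2452  0.1476] tilt q [ 0.81  0.6  -0.87  2.35  2.4   1.17 -0.94] f [-3.   0.1  5.4] gw 0.564
scene 336 centre 0.6152 -0.2358 r 0.0234 ztop 0.1977 slope -0.018 0.0 cap-tcp [-0.0152  0.0093  0.0501]
top 362 centre 0.615 -0.2352 r 0.0219 ztop 0.1988 slope 0.0 -0.017 cap-tcp [-0.0154  0.01    0.0512]
[-3.46  0.6   6.25] [ 0.6304 -0.2452  0.1477]
[-3.04  1.56  6.17] [ 0.6304 -0.2452  0.1477]
[-1.62  0.74  5.43] [ 0.6304 -0.2452  0.1477]
```

```bash
python3 -c "
from loc import *
for n in('scene','top'):
    _,d=optics.snapshot(n); P0=cloud(n,np.load(n+'0.npy')); P=cloud(n,d)
    r=lambda Q:np.hypot(Q[...,0]-.615,Q[...,1]+.235)
    m=(r(P0)>.030)&(r(P0)<.034)&(abs(P0[...,2]-.116)<.005)&(r(P)>.028)&(r(P)<.037)&(P[...,2]>.095)&(P[...,2]<.125)
    print(n,m.sum(),np.median(P0[m][:,2]).round(4),np.median(P[m][:,2]).round(4))
    q=(r(P)>.0295)&(r(P)<.0345)&(P[...,2]>.1)&(P[...,2]<.122); print(np.percentile(P[q][:,2],[25,50,75]).round(4))
"
```

```text
scene 75 0.1147 0.1099
[0.1077 0.1094 0.1106]
top 0 nan nan
[0.1065 0.1065 0.1065]
  return _methods._mean(a, axis=axis, dtype=dtype,
  ret = ret.dtype.type(ret / rcount)
```

>>> drive_tool(plan=[{"gripper": 1, "dx": 0, "dy": 0, "dz": 0, "twist": 0}, {"gripper": 1, "dx": 0, "dy": 0, "dz": 0, "twist": 0}, {"gripper": 1, "dx": 0, "dy": 0, "dz": 0, "twist": 0}, {"gripper": 1, "dx": 0, "dy": 0, "dz": 0, "twist": 0}, {"gripper": 1, "dx": 0, "dy": 0, "dz": 0, "twist": 0}])

```text
time: 32.12
tcp_pos: [0.6304, -0.2452, 0.1476]
orientation: [-3.132, 1.189, 2.533]
force: [-2.2, 0.7, 6.0]
grip_width: 0.557
grip_force: 63.1
```

The cup has sunk about 5 mm. I'll nudge slightly deeper and hold for over three seconds.

>>> drive_tool(plan=[{"gripper": 1, "dx": 0.6, "dy": 0, "dz": 0.2, "twist": 0}, {"gripper": 1, "dx": 0.6, "dy": 0, "dz": 0.2, "twist": 0}, {"gripper": 1, "dx": 0.6, "dy": 0, "dz": 0.2, "twist": 0}, {"gripper": 1, "dx": 0.6, "dy": 0, "dz": 0.2, "twist": 0}, {"gripper": 1, "dx": 0.6, "dy": 0, "dz": 0.2, "twist": 0}])

```text
time: 32.53
tcp_pos: [0.6304, -0.2452, 0.1472]
orientation: [-3.132, 1.189, 2.533]
force: [-2.8, 1.8, 6.6]
grip_width: 0.562
grip_force: 63.1
```

>>> drive_tool(plan=[{"gripper": 1, "dx": 0, "dy": 0, "dz": 0, "twist": 0}, {"gripper": 1, "dx": 0, "dy": 0, "dz": 0, "twist": 0}, {"gripper": 1, "dx": 0, "dy": 0, "dz": 0, "twist": 0}, {"gripper": 1, "dx": 0, "dy": 0, "dz": 0, "twist": 0}, {"gripper": 1, "dx": 0, "dy": 0, "dz": 0, "twist": 0}])

```text
time: 32.95
tcp_pos: [0.6304, -0.2452, 0.1472]
orientation: [-3.132, 1.189, 2.533]
force: [-2.9, 1.3, 6.7]
grip_width: 0.57
grip_force: 63.1
```

>>> drive_tool(plan=[{"gripper": 1, "dx": 0, "dy": 0, "dz": 0, "twist": 0}, {"gripper": 1, "dx": 0, "dy": 0, "dz": 0, "twist": 0}, {"gripper": 1, "dx": 0, "dy": 0, "dz": 0, "twist": 0}, {"gripper": 1, "dx": 0, "dy": 0, "dz": 0, "twist": 0}, {"gripper": 1, "dx": 0, "dy": 0, "dz": 0, "twist": 0}])

```text
time: 33.37
tcp_pos: [0.6304, -0.2452, 0.1472]
orientation: [-3.132, 1.189, 2.533]
force: [-2.5, 0.8, 7.5]
grip_width: 0.569
grip_force: 63.1
```

>>> drive_tool(plan=[{"gripper": 1, "dx": 0, "dy": 0, "dz": 0, "twist": 0}, {"gripper": 1, "dx": 0, "dy": 0, "dz": 0, "twist": 0}, {"gripper": 1, "dx": 0, "dy": 0, "dz": 0, "twist": 0}, {"gripper": 1, "dx": 0, "dy": 0, "dz": 0, "twist": 0}, {"gripper": 1, "dx": 0, "dy": 0, "dz": 0, "twist": 0}])

```text
time: 33.78
tcp_pos: [0.6304, -0.2452, 0.1472]
orientation: [-3.132, 1.189, 2.533]
force: [-2.8, 1.2, 6.9]
grip_width: 0.567
grip_force: 63.1
```

>>> drive_tool(plan=[{"gripper": 1, "dx": 0, "dy": 0, "dz": 0, "twist": 0}, {"gripper": 1, "dx": 0, "dy": 0, "dz": 0, "twist": 0}, {"gripper": 1, "dx": 0, "dy": 0, "dz": 0, "twist": 0}, {"gripper": 1, "dx": 0, "dy": 0, "dz": 0, "twist": 0}, {"gripper": 1, "dx": 0, "dy": 0, "dz": 0, "twist": 0}])

```text
time: 34.2
tcp_pos: [0.6304, -0.2452, 0.1472]
orientation: [-3.132, 1.189, 2.533]
force: [-2.6, 0.7, 6.4]
grip_width: 0.562
grip_force: 63.1
```

>>> drive_tool(plan=[{"gripper": 1, "dx": 0, "dy": 0, "dz": 0, "twist": 0}, {"gripper": 1, "dx": 0, "dy": 0, "dz": 0, "twist": 0}, {"gripper": 1, "dx": 0, "dy": 0, "dz": 0, "twist": 0}, {"gripper": 1, "dx": 0, "dy": 0, "dz": 0, "twist": 0}, {"gripper": 1, "dx": 0, "dy": 0, "dz": 0, "twist": 0}])

```text
time: 34.62
tcp_pos: [0.6304, -0.2452, 0.1472]
orientation: [-3.132, 1.189, 2.533]
force: [-3.1, 0.5, 7.0]
grip_width: 0.566
grip_force: 63.1
```

>>> drive_tool(plan=[{"gripper": 1, "dx": 0, "dy": 0, "dz": 0, "twist": 0}, {"gripper": 1, "dx": 0, "dy": 0, "dz": 0, "twist": 0}, {"gripper": 1, "dx": 0, "dy": 0, "dz": 0, "twist": 0}, {"gripper": 1, "dx": 0, "dy": 0, "dz": 0, "twist": 0}, {"gripper": 1, "dx": 0, "dy": 0, "dz": 0, "twist": 0}])

```text
time: 35.03
tcp_pos: [0.6304, -0.2452, 0.1472]
orientation: [-3.132, 1.189, 2.533]
force: [-2.8, 0.9, 7.1]
grip_width: 0.566
grip_force: 63.1
```

>>> drive_tool(plan=[{"gripper": 1, "dx": 0, "dy": 0, "dz": 0, "twist": 0}, {"gripper": 1, "dx": 0, "dy": 0, "dz": 0, "twist": 0}, {"gripper": 1, "dx": 0, "dy": 0, "dz": 0, "twist": 0}, {"gripper": 1, "dx": 0, "dy": 0, "dz": 0, "twist": 0}, {"gripper": 1, "dx": 0, "dy": 0, "dz": 0, "twist": 0}])

```text
time: 35.45
tcp_pos: [0.6304, -0.2452, 0.1472]
orientation: [-3.132, 1.189, 2.533]
force: [-2.6, 1.9, 6.9]
grip_width: 0.564
grip_force: 63.1
```

>>> drive_tool(plan=[{"gripper": 1, "dx": 0, "dy": 0, "dz": 0, "twist": 0}, {"gripper": 1, "dx": 0, "dy": 0, "dz": 0, "twist": 0}, {"gripper": 1, "dx": 0, "dy": 0, "dz": 0, "twist": 0}, {"gripper": 1, "dx": 0, "dy": 0, "dz": 0, "twist": 0}, {"gripper": 1, "dx": 0, "dy": 0, "dz": 0, "twist": 0}])

```text
time: 35.87
tcp_pos: [0.6304, -0.2452, 0.1472]
orientation: [-3.132, 1.189, 2.533]
force: [-3.5, 1.3, 6.6]
grip_width: 0.563
grip_force: 63.1
```

```bash
python3 cap.py
```

```text
tcp [ 0.6304 -0.2452  0.1472] tilt q [ 0.81  0.6  -0.87  2.35  2.4   1.17 -0.95] f [-3.5  1.3  6.6] gw 0.563
scene 338 centre 0.6162 -0.2354 r 0.0235 ztop 0.1972 slope -0.015 0.006 cap-tcp [-0.0143  0.0097  0.0501]
top 362 centre 0.6148 -0.2348 r 0.0218 ztop 0.198 slope -0.004 -0.02 cap-tcp [-0.0157  0.0103  0.0508]
```

```bash
python3 -c "
from plant import manip
print(manip.hand_in())"
```

```text
the job is handed in; nothing more can be done
None
```

I tipped the blue-capped jar to about 2.36 rad, stood it upright in the white mixer's black cup and held it pressed about 5–6 mm down for over three seconds. I handed the job in still pressing, never touching the red-capped jar; the hand-in returned no verdict.

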